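# Put the rasps away in their tubes

## Task

First move the wooden shoe last that blocks the tube mouths onto the cork pad. Then lift the retaining bar out of its two brackets on the rack and put it aside, slide every rasp from the rack, point first, fully home into a tube of its own until the handle meets the tube's mouth, and lay the bar back in both brackets. Leave the tin, the brush and the hammer where they are.

Things in the scene. Friction and masses are not known exactly. Their poses are not given: they have to be found in the camera images.
- last: wooden shoe last (a solid foot-shaped block), 200 mm long, 72 mm wide at the ball, 85 mm high, about 350 g, standing on the bench just in front of the tube mouths, across all of them. Origin on its sole under the middle of its length; its x axis points to the toe, z up. Grip it across (along its y) by the heel part: from x = -80 to -15 mm its sides are upright and parallel, 44 mm apart, from 45 mm above the sole up to 70 mm; its top there is 76 to 85 mm above the sole
- pad: fixed cork pad on the bench, 260 mm (its x) by 150 mm (its y), 4 mm thick; origin at the centre of its underside. The last belongs here, its middle on the pad, standing or lying
- rack: fixed wooden rack for three rasps, base 200 x 200 x 12 mm, origin on the bench under its centre. The rasps lie level along its x axis with their points to +x, in open-topped notches 55 mm apart (y = -55, 0, 55 mm), their axes 50 mm above the bench, shoulders at x = -15 mm; the notch strips, 20 mm wide, stand at x = -85 mm under the handle butts and x = +45 mm under the blades, and the bar crosses above the blades at x = +45 mm
- rack_seat (a point): where the underside centre of the bar sits when the bar lies in both brackets (59 mm above the bench); axes as the rack's. The two steel brackets stand 84 mm either side along y; each is a slot open at the top, 42 mm wide along x for the 36 mm bar, its cheeks rising 18 mm above the seat
- bar: retaining bar: steel flat 200 mm long (its y), 36 mm wide (its x), 8 mm thick, with an upright wooden grip in its middle, 70 mm long (along y), 20 mm thick (along x), reaching from 8 to 48 mm above the bar's underside; about 350 g. Origin at the centre of its underside, z up. It can lie either way round and stands by itself, grip up; the bench beyond the handle end of the rack (to the robot's left) is free to put it down
- rasp0: round rasp, 190 mm long, 150 g: square wooden handle 80 mm long, 24 x 24 mm, and a steel blade 110 mm long, 14 mm in diameter, its last 15 mm tapering to a 5 mm tip. Origin on its axis at the shoulder, where the blade leaves the handle; x axis points along the blade to the tip (the handle runs to x = -80 mm). It balances about 7 mm behind the shoulder, within the handle. All rasps are alike; two or three are present (absent: no pose)
- rasp1: round rasp, 190 mm long, 150 g: square wooden handle 80 mm long, 24 x 24 mm, and a steel blade 110 mm long, 14 mm in diameter, its last 15 mm tapering to a 5 mm tip. Origin on its axis at the shoulder, where the blade leaves the handle; x axis points along the blade to the tip (the handle runs to x = -80 mm). It balances about 7 mm behind the shoulder, within the handle. All rasps are alike; two or three are present (absent: no pose)
- rasp2: round rasp, 190 mm long, 150 g: square wooden handle 80 mm long, 24 x 24 mm, and a steel blade 110 mm long, 14 mm in diameter, its last 15 mm tapering to a 5 mm tip. Origin on its axis at the shoulder, where the blade leaves the handle; x axis points along the blade to the tip (the handle runs to x = -80 mm). It balances about 7 mm behind the shoulder, within the handle. All rasps are alike; two or three are present (absent: no pose)
- case: fixed tube case: three level square aluminium tubes on a wooden base. Origin on the bench below the middle tube's mouth; x axis points into the tubes, z up. Tubes are 24 mm square outside, 18 mm square inside, 120 mm deep, axes 55 mm apart (y = -55, 0, 55 mm) and 50 mm above the bench, all mouths in the plane x = 0, tops 62 mm above the bench; the base runs from x = -5 to 125 mm, y = -90 to 90 mm, 12 mm thick. A rasp is home when its shoulder meets the mouth
- mouth0 (a point): centre of the mouth of the tube at y = -55 mm of the case, on the tube's axis; x axis points into the tube
- mouth1 (a point): centre of the mouth of the tube at y = 0 mm of the case, on the tube's axis; x axis points into the tube
- mouth2 (a point): centre of the mouth of the tube at y = 55 mm of the case, on the tube's axis; x axis points into the tube
- tin: closed metal tin, 70 mm in diameter, 100 mm high, origin at the centre of its underside; a bystander, not to be moved
- brush: hand brush lying on the far part of the bench, beyond the work; a bystander, not to be moved
- hammer: hammer lying on the far part of the bench, beyond the work; a bystander, not to be moved
There are look-alikes about, which are no part of the job. Leave any orange look-alike of the rasp0 alone.

How it is judged:
On the way, in this order (a step that is already met when the one before it is completed fails the run):
1. the last lies on the cork pad, released (x of last in the frame of pad between -0.06 and 0.06 m and y of last in the frame of pad between -0.055 and 0.055 m and height (world z) of last below 0.06 m and linear speed of last below 0.02 m/s and contact force between the fingers and last below 0.1 N), for 0.2 s.
2. the bar is out of its brackets, put aside (horizontal distance between bar and rack_seat above 0.1 m), for 0.2 s.
3. every rasp is fully home in a tube of its own (((x of rasp0 in the frame of mouth0 between -0.006 and 0.01 m and y of rasp0 in the frame of mouth0 between -0.006 and 0.006 m and z of rasp0 in the frame of mouth0 between -0.006 and 0.006 m) or (x of rasp0 in the frame of mouth1 between -0.006 and 0.01 m and y of rasp0 in the frame of mouth1 between -0.006 and 0.006 m and z of rasp0 in the frame of mouth1 between -0.006 and 0.006 m) or (x of rasp0 in the frame of mouth2 between -0.006 and 0.01 m and y of rasp0 in the frame of mouth2 between -0.006 and 0.006 m and z of rasp0 in the frame of mouth2 between -0.006 and 0.006 m)) and angle between the x axis of each of rasp0, rasp1, rasp2 and the x axis of case, either way round below 0.1 rad and linear speed of each of rasp0, rasp1, rasp2 below 0.02 m/s and contact force between the fingers and rasp0 below 0.1 N and ((x of rasp1 in the frame of mouth0 between -0.006 and 0.01 m and y of rasp1 in the frame of mouth0 between -0.006 and 0.006 m and z of rasp1 in the frame of mouth0 between -0.006 and 0.006 m) or (x of rasp1 in the frame of mouth1 between -0.006 and 0.01 m and y of rasp1 in the frame of mouth1 between -0.006 and 0.006 m and z of rasp1 in the frame of mouth1 between -0.006 and 0.006 m) or (x of rasp1 in the frame of mouth2 between -0.006 and 0.01 m and y of rasp1 in the frame of mouth2 between -0.006 and 0.006 m and z of rasp1 in the frame of mouth2 between -0.006 and 0.006 m)) and contact force between the fingers and rasp1 below 0.1 N and ((x of rasp2 in the frame of mouth0 between -0.006 and 0.01 m and y of rasp2 in the frame of mouth0 between -0.006 and 0.006 m and z of rasp2 in the frame of mouth0 between -0.006 and 0.006 m) or (x of rasp2 in the frame of mouth1 between -0.006 and 0.01 m and y of rasp2 in the frame of mouth1 between -0.006 and 0.006 m and z of rasp2 in the frame of mouth1 between -0.006 and 0.006 m) or (x of rasp2 in the frame of mouth2 between -0.006 and 0.01 m and y of rasp2 in the frame of mouth2 between -0.006 and 0.006 m and z of rasp2 in the frame of mouth2 between -0.006 and 0.006 m)) and contact force between the fingers and rasp2 below 0.1 N), for 0.2 s.
At the end, for the whole second after the job is handed in: Last's middle on the pad (60 mm along, 55 mm across of its centre); every present rasp in a tube, shoulder within 6 mm of the mouth; bar level in both brackets (8 mm across, 14 mm lengthwise, 4 mm in height of its seat); all released and at rest (all of step 1 and all of step 3 and x of bar in the frame of rack_seat between -0.008 and 0.008 m and y of bar in the frame of rack_seat between -0.014 and 0.014 m and z of bar in the frame of rack_seat between -0.004 and 0.004 m and angle between the y axis of bar and the y axis of rack, either way round below 0.1 rad and angle between bar's own z axis and vertical below 0.08 rad and linear speed of bar below 0.02 m/s); the robot touches nothing.
It fails at once if the tin is disturbed (moved more than 40 mm) (distance of tin from where it was at the start of the episode above 0.04 m).
It fails at once if the brush is disturbed (moved more than 40 mm) (distance of brush from where it was at the start of the episode above 0.04 m).
It fails at once if the hammer is disturbed (moved more than 40 mm) (distance of hammer from where it was at the start of the episode above 0.04 m).
Of rasp0, rasp1, rasp2 only 2 to 3 are there at a start; the rules pass over those that are not, and their reading is None.
At some moment in a run one of last may be knocked a few centimetres aside while the robot is not near it.
Once in a run the grip may slacken for a moment while it holds something.
It also fails if it takes over 210 s, if anything falls off the work surface, if the arm or the gripper's body presses on something with over 40 N, if the wrist force passes 120 N, or if a joint passes its speed limit or range.

## Robot

A 7-joint arm with a two-finger parallel gripper is mounted at the origin on the work surface. World frame = base frame: x ahead of the robot, y to its left, z up, the work surface at z = 0. Lengths are in m, angles in rad, forces in N, time in s.
With the tool pointing down it reaches from about 0.425 to 0.875 m from the base axis. Payload 8.4 kg.
Tool frame: the origin (TCP) lies on the centre line of the jaws, within the pads' length; the fingertips stand 8 mm ahead of it and the grasp point (between the pads) lies 11 mm behind it; z points along the fingers, y is the direction in which the jaws open and shut (so a half turn about z gives the same grasp; the last joint's range is limited). The gripper opens to 85 mm and grips with 20 to 120 N. Pads are 22 mm wide; open, the fingers measure 114 mm over their backs; the gripper's body (76 mm by 85 mm) begins 54 mm behind the grasp point. The pads swing forward as they close: fully open they stand 13 mm farther back than shut.
Start: joints at [1.025, 0.333, 0.04, 1.465, -0.013, 1.343, -0.059], TCP at [0.281, -0.586, 0.201] pointing down, gripper open.
Joint ranges: [-2.58, 2.58], [-0.38, 2.09], [-1.3, 1.39], [0.25, 2.4], [-1.5, 4.64], [0.08, 2.09], [-2.65, 2.65]. Speed limits (rad/s): [2.22, 2.22, 2.79, 2.79, 3.14, 3.14, 3.14].

## Interface

Orientations are given as a 3x3 rotation matrix whose columns are the frame's x, y, z axes.
In Python, from cell import status, eyes, r gives the robot as it stands. The module is installed in compiled form; this text tells all that it offers.
- The arm moves only by the tool carry_out, never from a script. Its argument "moves" is one flat list of numbers, 7 for each row, row after row: the shift along the tool's x, y, z in mm, then the turn, a rotation vector about the tool's x, y, z in rad, then the opening, from -1 (shut) to 1 (fully open). A call has 1 to 10 rows; each row shifts and turns the commanded pose from where the row before left it, along the tool's axes as they then stand; what a row does not reach is not made up. A row lasts 1/8 s, in which the tool goes at most 62.5 mm and 10.7 degrees, less where a joint would pass 70% of its speed; a pose out of reach is approached as far as the arm can. A call is refused whole if a number of a shift passes 62.5 or a number of a turn 0.188, either way. A call with a gripper value outside its range is refused whole. The fingers move at their own pace and stop on an object; the grip force is fixed at half the most. Time passes only in rows, so rows that do not move let the fingers close. It gives the time, the measured TCP pose, the force and the opening at its end, in the units of the state.
- status.read_state(): the state, without advancing time (a new reading comes with each control period).
- eyes.grab_frame(name): name is "scene" or "top" or "wrist"; returns a dict with "image" (400x640x3 uint8, blue, green, red), "range_z" (400x640 float32, m along the optical axis (not along the pixel's ray), 0 where there is no reading), "fx", "fy", "cx", "cy" (pixels), "xyz" and "orientation" of the camera in the world. Camera axes: x right, y up, looking along -z (the intrinsics and any distortion apply to the point x, -y, -z); pixel columns grow to the right and rows downward; lengths in m; the calibration is good to about 2 mm. A picture is of the moment at which its call begins.
- r.job_done(): hands the job in, once; it reports no verdict.
Trained networks look in the newest picture that a camera, given by its name, has taken for a name from the list of things; names that differ only in an ending like _2 or _b are one class to them, and where a whole thing is asked for, a point or a joint stands for the part that bears it (a point fixed in the world has none). Each returns a list of dicts, best first, with "score" (0 to 1); they miss things now and then, are a little off and sometimes report something else, mostly with a low value. They report only what shows in the picture. A call takes as long as a camera call. They do not tell look-alikes from the thing itself.
- eyes.look_for(target, camera): "at" ([x, y, z] in m, in world coordinates, good to about 4 mm: the middle of the surface that is visible of it).
- eyes.regions_of(target, camera): "region" (400x640 bool, what is visible of it).
The state is a dict: "time": time; "joint_pos": joint angles; "joint_vel": joint speeds; "joint_efforts": joint torques, N m; "position": TCP position; "ee_rot": TCP orientation; "contact_force": force on the tool from outside, world axes, zero at the start; "ft_torque": the same for the moment, N m; "width": finger opening in m.
Only numpy, scipy, OpenCV 4.12 (cv2) and the standard library are available. Lean on these libraries where they do the work, as an engineer would, in place of code of your own. Each camera call takes 0.05 s, during which the arm holds its last target. There are 200 camera calls.

## Working session

There is one attempt and no reset: what is moved stays moved. The work goes in short steps, Python scripts to look and compute and a tool call to move; the robot and the scene stay as the last step left them, time stands still between calls to the robot, and variables do not carry over. Pictures are saved under pics/ and viewed, about 12 in all and at most 16, crops included, and the job is handed in when it is done.

Besides the shell and the picture viewer there is one more tool, called after "Request:" as name(argument=value, ...) on one line, values as JSON. carry_out: Moves the arm, as the interface text tells. Its arguments: {"type":"object","properties":{"moves":{"type":"array","items":{"type":"number"}}},"required":["moves"]}

```bash
mkdir -p pics; cat > h.py <<'E'
import numpy as np, cv2
from cell import status, eyes, r
def grab(n,save=None):
    f=eyes.grab_frame(n)
    if save: cv2.imwrite('pics/'+save,f['image'])
    return f
def cloud(f):
    z=f['range_z'];v,u=np.indices(z.shape)
    p=np.stack([(u-f['cx'])/f['fx']*z,-(v-f['cy'])/f['fy']*z,-z],-1)
    w=p@np.array(f['orientation']).T+np.array(f['xyz']); w[z<=0]=np.nan
    return w
def st():
    s=status.read_state();print(s['time'],np.round(s['position'],4),np.round(s['ee_rot'],3).tolist(),np.round(s['joint_pos'],2),np.round(s['contact_force'],1),s['width'])
    return s
E
python3 - <<'E'
from h import *
s=st()
for n in ['top','scene']:
    f=grab(n,n+'0.png'); print(n,f['xyz'],np.round(f['orientation'],3).tolist(),f['fx'],f['fy'],f['cx'],f['cy'])
    w=cloud(f); np.save(n+'.npy',w)
    for t in ['last','pad','rack','bar','rasp0','case','tin','brush','hammer']:
        print(t,[(np.round(d['at'],3).tolist(),round(d['score'],2)) for d in eyes.look_for(t,n)])
E
```

```text
0.0 [ 0.2806 -0.5857  0.2005] [[0.902, 0.432, -0.001], [0.432, -0.902, 0.001], [-0.0, -0.002, -1.0]] [ 1.02  0.33  0.04  1.47 -0.01  1.34 -0.06] [-0.3 -0.2 -0.4] 0.08530476974575256
top [ 0.47475237 -0.05597852  0.96954985] [[0.015, 0.999, -0.053], [-1.0, 0.016, 0.023], [0.024, 0.052, 0.998]] 399.61561830640113 399.61561830640113 314.17432474922845 199.74205736646798
last [([0.538, -0.038, 0.059], 0.82)]
pad [([0.482, -0.415, 0.008], 0.79)]
rack [([0.516, 0.237, 0.011], 0.67), ([0.542, -0.189, 0.039], 0.36)]
bar [([0.512, 0.181, 0.064], 0.73), ([0.544, -0.185, 0.034], 0.37)]
rasp0 [([0.269, 0.248, 0.019], 0.96), ([0.467, 0.257, 0.06], 0.86), ([0.299, -0.199, 0.023], 0.83), ([0.524, 0.268, 0.06], 0.77), ([0.569, 0.27, 0.057], 0.68), ([0.75, -0.198, 0.021], 0.22)]
case [([0.544, -0.186, 0.034], 0.7), ([0.514, 0.237, 0.013], 0.4)]
tin [([0.771, -0.005, 0.099], 0.79)]
brush [([0.746, 0.236, 0.015], 0.85), ([0.515, 0.241, 0.012], 0.67)]
hammer [([0.752, -0.197, 0.021], 0.97)]
scene [1.46420066 0.06421581 1.03923062] [[-0.156, -0.718, 0.679], [0.988, -0.124, 0.095], [0.016, 0.685, 0.728]] 474.32443216160834 474.32443216160834 322.9094956587574 200.5769645693712
last [([0.56, -0.034, 0.046], 0.61), ([0.58, 0.226, 0.012], 0.45), ([0.564, -0.182, 0.046], 0.25)]
pad [([0.497, -0.416, 0.004], 0.93)]
rack [([0.577, 0.229, 0.011], 0.7)]
bar [([0.547, 0.181, 0.07], 0.82)]
rasp0 [([0.474, 0.263, 0.058], 0.93), ([0.578, 0.281, 0.052], 0.85), ([0.53, 0.271, 0.061], 0.7), ([0.298, -0.206, 0.02], 0.59), ([0.269, 0.248, 0.015], 0.58), ([0.568, -0.18, 0.052], 0.57)]
case [([0.578, 0.276, 0.054], 0.6), ([0.565, -0.181, 0.047], 0.57)]
tin [([0.805, -0.006, 0.089], 0.73)]
brush [([0.755, 0.235, 0.02], 0.81), ([0.565, -0.177, 0.051], 0.46)]
hammer [([0.766, -0.2, 0.028], 0.87), ([0.546, 0.181, 0.067], 0.3)]
```

View pics/top0.png

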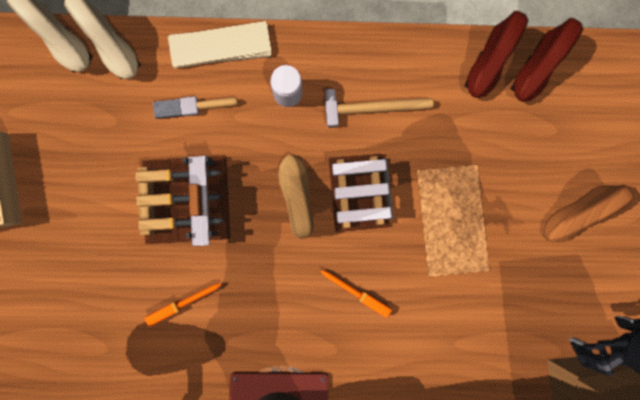

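View pics/scene0.png

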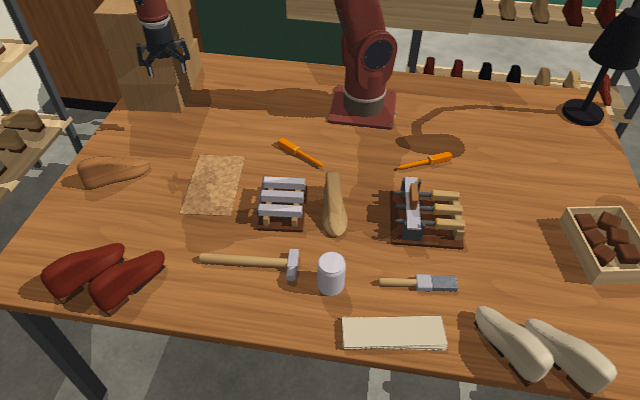

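The top view shows three rasps in the rack (140–230, 155–245) with their points to −y and the bar over them at column 200. The last stands at (297,195), the case at (360,190) and the pad at (452,220). The two orange look-alikes lie nearer the base. Next I fit poses from the clouds.

```bash
python3 - <<'E'
from h import *
for n in ['top','scene']:
    w=np.load(n+'.npy').reshape(-1,3); w=w[~np.isnan(w[:,0])]
    def box(x0,x1,y0,y1,z0,z1):
        q=w[(w[:,0]>x0)&(w[:,0]<x1)&(w[:,1]>y0)&(w[:,1]<y1)&(w[:,2]>z0)&(w[:,2]<z1)]; return q
    def rect(name,q):
        if len(q)<10: print(name,len(q));return
        (c,s,a)=cv2.minAreaRect(q[:,:2].astype(np.float32)); print(n,name,len(q),'c',np.round(c,4),'size',np.round(s,3),'ang',round(a,1),'z',np.round(np.percentile(q[:,2],[5,50,95]),4))
    tb=box(.44,.65,-.27,-.1,.05,.08)
    rect('tubes all',tb)
    import scipy.ndimage as nd
    def comps(name,q,cell=.003,mn=25):
        g=np.floor((q[:,:2]-q[:,:2].min(0))/cell).astype(int); m=np.zeros(g.max(0)+1,bool); m[g[:,0],g[:,1]]=1
        m=nd.binary_closing(np.pad(m,3),iterations=2)[3:-3,3:-3]
        L,k=nd.label(m,np.ones((3,3))); l=L[g[:,0],g[:,1]]
        for i in range(1,k+1):
            if (l==i).sum()>mn: rect(name,q[l==i])
    comps('tube',box(.44,.65,-.28,-.1,.057,.08))
    la=box(.42,.66,-.1,.03,.02,.12); rect('last>20',la)
    for a in np.arange(.43,.66,.02):
        q=la[(la[:,0]>a)&(la[:,0]<=a+.02)&(la[:,2]>.03)]
        if len(q): print('  x',round(a,2),'y',np.round(np.percentile(q[:,1],[2,98]),3),'zmax',round(np.percentile(q[:,2],98),3),len(q))
    comps('handle',box(.4,.66,.235,.36,.053,.075))
    comps('bargrip',box(.38,.66,.1,.26,.085,.13))
    comps('barflat',box(.38,.66,.13,.23,.063,.075))
    comps('rackbase',box(.36,.66,.1,.4,.006,.016),mn=100)
    rect('pad',box(.33,.64,-.52,-.33,.0025,.02))
    t=box(.7,.85,-.06,.05,.09,.12); rect('tin',t)
    t=box(.68,.85,.1,.35,.008,.1);rect('brush',t); t=box(.68,.82,-.35,-.06,.008,.1);rect('hammer',t)
    print('bench',np.nanmedian(box(.3,.4,-.1,.1,-.05,.05)[:,2]))
E
```

```text
top tubes all 1832 c [ 0.546  -0.1879] size [0.139 0.125] ang 6.1 z [0.0582 0.0614 0.0642]
top tube 1786 c [ 0.546  -0.1879] size [0.139 0.125] ang 6.1 z [0.0587 0.0614 0.0642]
top last>20 1830 c [ 0.535  -0.0355] size [0.199 0.068] ang 9.5 z [0.0225 0.0608 0.0842]
  x 0.43 y [-0.072 -0.034] zmax 0.082 87
  x 0.45 y [-0.076 -0.028] zmax 0.086 188
  x 0.47 y [-0.071 -0.025] zmax 0.087 192
  x 0.49 y [-0.066 -0.021] zmax 0.085 189
  x 0.51 y [-0.063 -0.014] zmax 0.081 194
  x 0.53 y [-0.061 -0.009] zmax 0.072 181
  x 0.55 y [-0.057 -0.006] zmax 0.06 182
  x 0.57 y [-0.051 -0.008] zmax 0.048 153
  x 0.59 y [-0.041 -0.008] zmax 0.04 106
  x 0.61 y [-0.032 -0.012] zmax 0.033 16
top handle 390 c [0.4637 0.2759] size [0.024 0.082] ang 3.8 z [0.0569 0.0607 0.0634]
top handle 402 c [0.5183 0.2792] size [0.024 0.089] ang 4.4 z [0.0561 0.0604 0.0632]
top handle 414 c [0.5735 0.2818] size [0.025 0.092] ang 4.2 z [0.0557 0.0607 0.0637]
top bargrip 366 c [0.5177 0.1826] size [0.069 0.021] ang 4.5 z [0.0901 0.1053 0.1082]
top barflat 1083 c [0.518  0.1819] size [0.199 0.054] ang 3.3 z [0.0638 0.066
[... 1971 characters left out ...]
6 ] size [0.203 0.054] ang 4.0 z [0.0639 0.0672 0.0724]
scene rackbase 1308 c [0.5233 0.2304] size [0.202 0.201] ang 4.3 z [0.0079 0.012  0.0151]
scene rackbase 167 c [0.4556 0.2552] size [0.038 0.092] ang 0.3 z [0.0092 0.0125 0.0153]
scene rackbase 189 c [0.5101 0.2602] size [0.041 0.092] ang 4.7 z [0.0089 0.0122 0.0152]
scene pad 2366 c [ 0.4851 -0.4254] size [0.309 0.189] ang 0.2 z [0.0028 0.0046 0.0079]
scene tin 508 c [ 0.7878 -0.007 ] size [0.065 0.064] ang 7.3 z [0.0926 0.0998 0.1029]
scene brush 930 c [0.7916 0.2307] size [0.133 0.227] ang 5.6 z [0.011  0.0181 0.0221]
scene hammer 1097 c [ 0.7589 -0.2261] size [0.091 0.25 ] ang 5.0 z [0.0117 0.023  0.0279]
bench 9.794066257651224e-05
```

```bash
cat >> h.py <<'E'
from scipy.spatial.transform import Rotation as R
def goal(x,y,z,yaw,s=None):
    s=s or status.read_state(); A=np.array(s['ee_rot']); a=np.radians(yaw)
    B=np.array([[np.cos(a),np.sin(a),0],[np.sin(a),-np.cos(a),0],[0,0,-1]])
    rv=R.from_matrix(A.T@B).as_rotvec(); d=np.array([x,y,z])-s['position']
    print('turn',np.round(rv,3),'then shift mm',np.round(B.T@d*1000,1),'| shift w/o turn',np.round(A.T@d*1000,1))
E
python3 - <<'E'
from h import *
goal(.488,-.045,.17,11.5)
f=grab('top');m=eyes.regions_of('pad','top');w=cloud(f)[m[0]['region']];w=w[np.abs(w[:,2])<.012]
print(cv2.minAreaRect(w[:,:2].astype(np.float32)),w.mean(0))
E
```

```text
turn [-0.     0.     0.246] then shift mm [ 310.9 -489.    31.4] | shift w/o turn [ 420.6 -398.5   31.4]
((0.48281943798065186, -0.4178171455860138), (0.25981584191322327, 0.14991424977779388), 6.088709831237793) [ 0.4819858  -0.4170139   0.00341627]
```

Request:
carry_out(moves=[0, 0, 0, 0, 0, 0.123, 1, 0, 0, 0, 0, 0, 0.123, 1, 25, -40, 0, 0, 0, 0, 1, 30, -48, 4, 0, 0, 0, 1, 30, -48, 4, 0, 0, 0, 1, 30, -48, 4, 0, 0, 0, 1, 30, -48, 4, 0, 0, 0, 1, 30, -48, 4, 0, 0, 0, 1, 30, -48, 4, 0, 0, 0, 1, 30, -48, 4, 0, 0, 0, 1])

```text
time: 2.35
position: [0.4366, -0.1692, 0.1737]
ee_rot: [[0.98, 0.199, 0.001], [0.199, -0.98, -0.001], [0.001, 0.001, -1.0]]
contact_force: [1.5, -1.3, -0.2]
width: 0.0853
```

Request:
carry_out(moves=[30, -48, 4, 0, 0, 0, 1, 30, -48, 3, 0, 0, 0, 1, 16, -25, 0, 0, 0, 0, 1, 0, 0, 0, 0, 0, 0, 1, 0, 0, 0, 0, 0, 0, 1])

```text
time: 2.98
position: [0.4862, -0.0381, 0.1664]
ee_rot: [[0.98, 0.199, -0.0], [0.199, -0.98, -0.0], [-0.0, 0.0, -1.0]]
contact_force: [0.5, 0.1, -0.4]
width: 0.0857
```

```bash
python3 - <<'E'
from h import *
st()
f=grab('wrist','wrist1.png');w=cloud(f)
print(f['xyz'],np.round(f['orientation'],2).tolist())
q=w.reshape(-1,3)
la=q[(q[:,0]>.4)&(q[:,0]<.65)&(q[:,1]>-.11)&(q[:,1]<.05)&(q[:,2]>.03)&(q[:,2]<.1)]
for a in np.arange(.43,.64,.015):
    p=la[(la[:,0]>a)&(la[:,0]<=a+.015)]
    if len(p): print('x',round(a,3),np.round(np.percentile(p[:,1],[1,99]),4),round(np.percentile(p[:,2],98),3),len(p))
f=grab('top');w=cloud(f);q=w.reshape(-1,3)
goal(.488,-.045,.049,11.5)
E
```

```text
2.975 [ 0.4862 -0.0381  0.1664] [[0.98, 0.199, -0.0], [0.199, -0.98, -0.0], [-0.0, 0.0, -1.0]] [ 0.4   0.05 -0.42  1.88  0.02  1.22 -1.4 ] [ 0.5  0.1 -0.4] 0.08571058837689875
[ 0.55358769 -0.02442999  0.33912183] [[0.2, 0.94, 0.26], [-0.98, 0.19, 0.05], [0.0, -0.27, 0.96]]
x 0.43 [-0.0651 -0.0338] 0.08 105
x 0.445 [-0.0697 -0.0283] 0.085 645
x 0.46 [-0.0691 -0.0248] 0.086 868
x 0.475 [-0.0661 -0.022 ] 0.086 939
x 0.49 [-0.0635 -0.0186] 0.085 1013
x 0.505 [-0.0603 -0.0132] 0.082 1042
x 0.52 [-0.0574 -0.0083] 0.078 1086
x 0.535 [-0.0568 -0.0045] 0.069 1066
x 0.55 [-0.0551 -0.0015] 0.061 1060
x 0.565 [-0.0513 -0.0016] 0.052 978
x 0.58 [-0.0466 -0.0035] 0.045 811
x 0.595 [-0.0386 -0.0051] 0.038 601
x 0.61 [-0.0295 -0.0093] 0.033 85
turn [ 0.     0.    -0.002] then shift mm [  0.5   6.7 117.5] | shift w/o turn [  0.5   6.6 117.5]
```

View pics/wrist1.png

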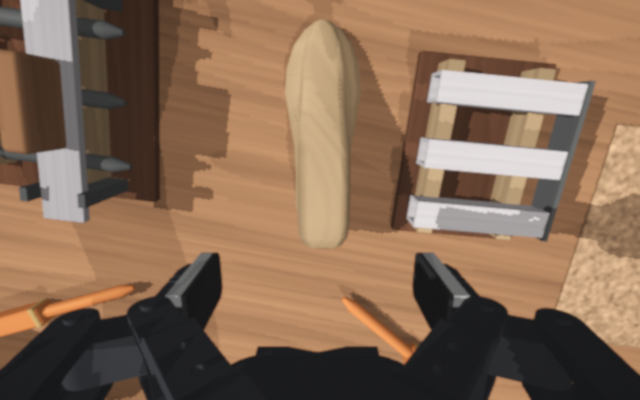

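The wrist view shows the heel at (323,220), centred between the open fingers. The wrist and top measurements agree to about 2 mm. Descending to grip it.

Request:
carry_out(moves=[1, 5, 20, 0, 0, 0, 0.7, 0, 0, 30, 0, 0, 0, 0.7, 0, 0, 30, 0, 0, 0, 0.7, 0, 0, 25, 0, 0, 0, 0.7, 0, 0, 12, 0, 0, 0, 0.7, 0, 0, 0, 0, 0, 0, -1, 0, 0, 0, 0, 0, 0, -1, 0, 0, 0, 0, 0, 0, -1, 0, 0, 0, 0, 0, 0, -1, 0, 0, 0, 0, 0, 0, -1])

```text
time: 4.32
position: [0.4935, -0.0425, 0.0543]
ee_rot: [[0.98, 0.199, 0.01], [0.199, -0.98, -0.002], [0.01, 0.004, -1.0]]
contact_force: [0.6, -1.9, 25.4]
width: 0.0003
```

Request:
carry_out(moves=[0, 0, -20, 0, 0, 0, -1, 0, 0, -25, 0, 0, 0, -1, 0, 0, -25, 0, 0, 0, -1, 0, 0, -25, 0, 0, 0, -1, 0, 0, -15, 0, 0, 0, -1, 0, 0, 0, 0, 0, 0, -1])

```text
time: 5.08
position: [0.4893, -0.0419, 0.1606]
ee_rot: [[0.98, 0.199, 0.003], [0.199, -0.98, -0.0], [0.002, 0.001, -1.0]]
contact_force: [0.3, 0.1, -1.0]
width: -0.0001
```

```bash
python3 - <<'E'
from h import *
st()
goal(.436,-.425,.16,8)
E
```

```text
5.075 [ 0.4893 -0.0419  0.1606] [[0.98, 0.199, 0.003], [0.199, -0.98, -0.0], [0.002, 0.001, -1.0]] [ 0.4   0.06 -0.42  1.88  0.03  1.2  -1.4 ] [ 0.3  0.1 -1. ] -0.00010583373710040555
turn [ 0.001 -0.002  0.061] then shift mm [-106.1  371.9    0.6] | shift w/o turn [-128.6  364.8    0.7]
```

The grip closed on nothing, and I saw a 25 N contact on the way down. Looking again.

```bash
python3 - <<'E'
from h import *
f=grab('wrist','wrist2.png')
f=grab('top','top2.png');w=cloud(f)
print([(d['at'],d['score']) for d in eyes.look_for('last','top')])
E
```

```text
[([0.5419, -0.1946, 0.0363], 0.31)]
```

View pics/wrist2.png

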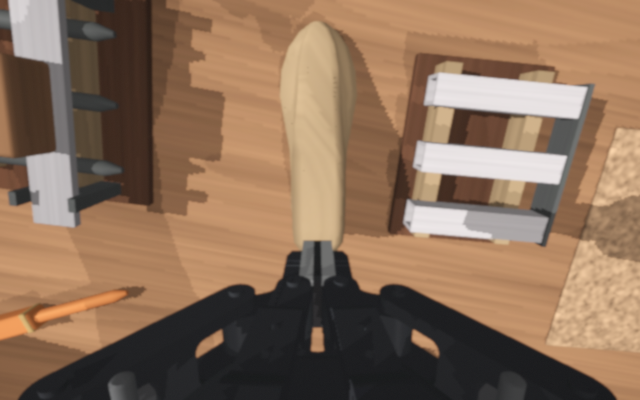

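```bash
python3 - <<'E'
from h import *
f=grab('top','top3.png')
for n in ['wrist','scene']:
    f=grab(n,n+'3.png');q=cloud(f).reshape(-1,3)
    la=q[(q[:,0]>.4)&(q[:,0]<.68)&(q[:,1]>-.115)&(q[:,1]<.05)&(q[:,2]>.025)&(q[:,2]<.1)]
    for a in np.arange(.43,.66,.02):
        p=la[(la[:,0]>a)&(la[:,0]<=a+.02)]
        if len(p): print(n,'x',round(a,3),np.round(np.percentile(p[:,1],[1,99]),4),np.round(np.percentile(p[:,2],[2,98]),3),len(p))
a=cv2.imread('pics/top3.png')[100:300,220:420];b=cv2.imread('pics/scene3.png')[100:300,220:420]
cv2.imwrite('pics/c3.png',cv2.resize(np.hstack([a,b]),(800,400)))
E
```

```text
wrist x 0.43 [-0.0689 -0.0304] [0.073 0.082] 71
wrist x 0.45 [-0.0697 -0.0261] [0.079 0.086] 943
wrist x 0.47 [-0.0669 -0.0225] [0.08  0.086] 1301
wrist x 0.49 [-0.0632 -0.0175] [0.076 0.085] 1432
wrist x 0.51 [-0.0594 -0.0091] [0.032 0.08 ] 1509
wrist x 0.53 [-0.0594 -0.0029] [0.027 0.072] 1581
wrist x 0.55 [-0.057   0.0024] [0.026 0.06 ] 1617
wrist x 0.57 [-0.0545  0.0024] [0.026 0.049] 1501
wrist x 0.59 [-0.0454 -0.0012] [0.026 0.04 ] 1119
wrist x 0.61 [-0.0343 -0.0047] [0.025 0.032] 472
scene x 0.43 [-0.0703 -0.0355] [0.075 0.083] 8
scene x 0.45 [-0.0739 -0.0265] [0.045 0.087] 63
scene x 0.47 [-0.0722 -0.0247] [0.033 0.089] 92
scene x 0.49 [-0.0691 -0.0218] [0.028 0.087] 107
scene x 0.51 [-0.0655 -0.0126] [0.027 0.081] 128
scene x 0.53 [-0.0602 -0.0058] [0.028 0.074] 152
scene x 0.55 [-0.0594  0.    ] [0.026 0.062] 147
scene x 0.57 [-0.0564  0.0014] [0.026 0.053] 151
scene x 0.59 [-0.0447 -0.002 ] [0.026 0.041] 105
scene x 0.61 [-0.0364 -0.0077] [0.025 0.035] 44
```

View pics/c3.png

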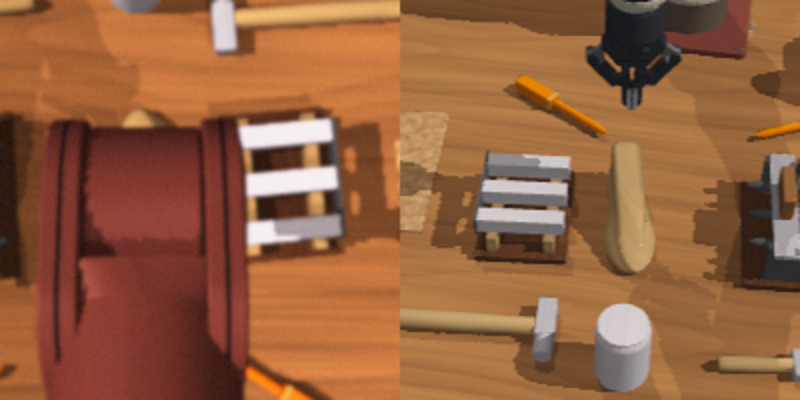

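```bash
python3 - <<'E'
from h import *
s=st()
f=grab('scene');w=cloud(f);O=np.array(f['orientation'])
def proj(P):
    p=O.T@(np.array(P)-f['xyz']); return f['cx']+f['fx']*p[0]/-p[2], f['cy']-f['fy']*p[1]/-p[2]
T=np.array(s['position']); print(proj(T),proj(T+[0,0,-.008]),proj(T+[0,0,-.03]))
for v in range(142,166,2): print(v,[np.round(w[v,u],3).tolist() for u in (334,337)])
E
```

```text
5.375 [ 0.488  -0.0418  0.1586] [[0.98, 0.199, -0.001], [0.199, -0.98, 0.0], [-0.001, -0.001, -1.0]] [ 0.4   0.06 -0.42  1.88  0.03  1.2  -1.4 ] [-0.9  0.6  0.9] 0.00023784502910635403
(np.float64(334.8079623311338), np.float64(160.80107837242747)) (np.float64(334.7087997530992), np.float64(162.9469300494474)) (np.float64(334.44056148290525), np.float64(168.75153450149827))
142 [[0.503, -0.045, 0.238], [0.497, -0.037, 0.234]]
144 [[0.498, -0.045, 0.227], [0.497, -0.037, 0.227]]
146 [[0.5, -0.045, 0.221], [0.497, -0.037, 0.22]]
148 [[0.498, -0.045, 0.213], [0.495, -0.037, 0.212]]
150 [[0.501, -0.044, 0.208], [0.496, -0.036, 0.206]]
152 [[0.496, -0.044, 0.197], [0.496, -0.036, 0.198]]
154 [[0.496, -0.044, 0.19], [0.494, -0.036, 0.189]]
156 [[0.292, -0.067, 0.003], [0.283, -0.058, -0.004]]
158 [[0.302, -0.065, 0.002], [0.297, -0.056, -0.0]]
160 [[0.309, -0.064, 0.001], [0.304, -0.055, -0.003]]
162 [[0.321, -0.062, 0.002], [0.318, -0.053, 0.001]]
164 [[0.328, -0.061, -0.0], [0.328, -0.052, 0.001]]
```

The scene depth shows the fingertips at z≈0.188 while the TCP reads 0.159. So the real fingertips sit about 30 mm behind the reported TCP, where the text says 8 mm ahead. The 25 N touch fits this too: the tips met the heel top at 0.085 with the TCP at 0.054. From here I use tip z = TCP z + 0.030.

Request:
carry_out(moves=[0, 0, 0, 0, 0, 0, 0.7, 0, 0, 0, 0, 0, 0, 0.7, 0, 0, 0, 0, 0, 0, 0.7, 0, 0, 30, 0, 0, 0, 0.7, 0, 0, 30, 0, 0, 0, 0.7, 0, 0, 30, 0, 0, 0, 0.7, 0, 0, 30, 0, 0, 0, 0.7, 0, 0, 20, 0, 0, 0, 0.7, 0, 0, 13, 0, 0, 0, 0.7, 0, 0, 0, 0, 0, 0, 0.7])

```text
time: 6.68
position: [0.488, -0.0418, 0.0059]
ee_rot: [[0.98, 0.199, -0.001], [0.199, -0.98, 0.0], [-0.001, -0.001, -1.0]]
contact_force: [-0.3, -1.3, 0.0]
width: 0.0727
```

Request:
carry_out(moves=[0, 0, 0, 0, 0, 0, -1, 0, 0, 0, 0, 0, 0, -1, 0, 0, 0, 0, 0, 0, -1, 0, 0, 0, 0, 0, 0, -1, 0, 0, 0, 0, 0, 0, -1])

```text
time: 7.3
position: [0.4894, -0.0421, 0.0079]
ee_rot: [[0.98, 0.199, 0.002], [0.199, -0.98, -0.001], [0.002, 0.001, -1.0]]
contact_force: [-1.1, -0.8, 6.5]
width: 0.0449
```

Width 44.9 mm, so the heel is held. Lifting.

Request:
carry_out(moves=[0, 0, -20, 0, 0, 0, -1, 0, 0, -25, 0, 0, 0, -1, 0, 0, -25, 0, 0, 0, -1, 0, 0, -25, 0, 0, 0, -1, 0, 0, -15, 0, 0, 0, -1, 0, 0, 0, 0, 0, 0, -1])

```text
time: 8.05
position: [0.489, -0.0419, 0.1173]
ee_rot: [[0.98, 0.199, 0.002], [0.199, -0.98, -0.0], [0.002, 0.001, -1.0]]
contact_force: [0.1, 0.7, -2.8]
width: 0.0445
```

```bash
python3 - <<'E'
from h import *
st()
goal(.4365,-.425,.118,8)
E
```

```text
8.05 [ 0.489  -0.0419  0.1173] [[0.98, 0.199, 0.002], [0.199, -0.98, -0.0], [0.002, 0.001, -1.0]] [ 0.4   0.1  -0.43  1.93  0.05  1.12 -1.41] [ 0.1  0.7 -2.8] 0.04448415352941338
turn [ 0.001 -0.002  0.061] then shift mm [-105.3  372.    -0.7] | shift w/o turn [-127.8  364.9   -0.6]
```

Request:
carry_out(moves=[-8, 22, 0, 0, 0, 0, -1, -15, 43, 0, 0, 0, 0, -1, -15, 43, 0, 0, 0, 0, -1, -15, 43, 0, 0, 0, 0, -1, -15, 43, 0, 0, 0, 0, -1, -15, 43, 0, 0, 0, 0, -1, -15, 43, 0, 0, 0, 0, -1, -15, 43, 0, 0, 0, 0, -1, -10, 28, 0, 0, 0, 0, -1, -5, 14, 0, 0, 0, 0, -1])

```text
time: 9.3
position: [0.4344, -0.4263, 0.1148]
ee_rot: [[0.98, 0.197, -0.002], [0.197, -0.98, 0.001], [-0.002, -0.002, -1.0]]
contact_force: [0.9, 0.3, -2.7]
width: 0.0446
```

Request:
carry_out(moves=[0, 0, 15, 0, 0, 0, -1, 0, 0, 25, 0, 0, 0, -1, 0, 0, 25, 0, 0, 0, -1, 0, 0, 20, 0, 0, 0, -1, 0, 0, 12, 0, 0, 0, -1, 0, 0, 6, 0, 0, 0, -1, 0, 0, 0, 0, 0, 0, -1])

```text
time: 10.18
position: [0.436, -0.425, 0.0135]
ee_rot: [[0.98, 0.199, 0.0], [0.199, -0.98, 0.0], [0.0, 0.0, -1.0]]
contact_force: [0.2, -0.2, -2.8]
width: 0.0448
```

```bash
python3 - <<'E'
from h import *
st()
f=grab('scene','scene4.png');q=cloud(f).reshape(-1,3)
la=q[(q[:,0]>.36)&(q[:,0]<.62)&(q[:,1]>-.5)&(q[:,1]<-.33)&(q[:,2]>.012)&(q[:,2]<.1)]
print(cv2.minAreaRect(la[:,:2].astype(np.float32)))
E
```

```text
10.175 [ 0.436  -0.425   0.0135] [[0.98, 0.199, 0.0], [0.199, -0.98, 0.0], [0.0, 0.0, -1.0]] [ 0.8   0.42 -0.13  1.76  0.06  0.97 -0.72] [ 0.2 -0.2 -2.8] 0.044773732162751864
((0.48850640654563904, -0.40591874718666077), (0.17760683596134186, 0.10501927882432938), 23.063194274902344)
```

Request:
carry_out(moves=[0, 0, 2, 0, 0, 0, -1, 0, 0, 0, 0, 0, 0, 0.7, 0, 0, 0, 0, 0, 0, 0.7, 0, 0, 0, 0, 0, 0, 0.7, 0, 0, -25, 0, 0, 0, 0.7, 0, 0, -40, 0, 0, 0, 0.7, 0, 0, -50, 0, 0, 0, 0.7, 0, 0, -30, 0, 0, 0, 0.7])

```text
time: 11.22
position: [0.4365, -0.4257, 0.1595]
ee_rot: [[0.98, 0.199, 0.002], [0.199, -0.98, -0.002], [0.002, 0.003, -1.0]]
contact_force: [-0.1, 0.4, -0.5]
width: 0.0727
```

```bash
python3 - <<'E'
from h import *
st()
f=grab('top','top5.png');q=cloud(f).reshape(-1,3)
la=q[(q[:,0]>.36)&(q[:,0]<.62)&(q[:,1]>-.5)&(q[:,1]<-.34)&(q[:,2]>.015)&(q[:,2]<.1)]
print(cv2.minAreaRect(la[:,:2].astype(np.float32)),np.percentile(la[:,2],98))
print([(d['at'],d['score']) for d in eyes.look_for('last','top')])
goal(.5185,.183,.15,4.2)
E
```

```text
11.225 [ 0.4365 -0.4257  0.1595] [[0.98, 0.199, 0.002], [0.199, -0.98, -0.002], [0.002, 0.003, -1.0]] [ 0.81  0.28 -0.13  1.62  0.04  1.24 -0.7 ] [-0.1  0.4 -0.5] 0.07269741486383728
((0.4811672568321228, -0.4144895076751709), (0.19910909235477448, 0.07150058448314667), 5.293776512145996) 0.08832504593666937
[([0.4773, -0.4082, 0.053], 0.68)]
turn [ 0.005 -0.004  0.127] then shift mm [ 125.3 -602.    10.9] | shift w/o turn [ 200.8 -581.3    8.5]
```

View pics/top5.png

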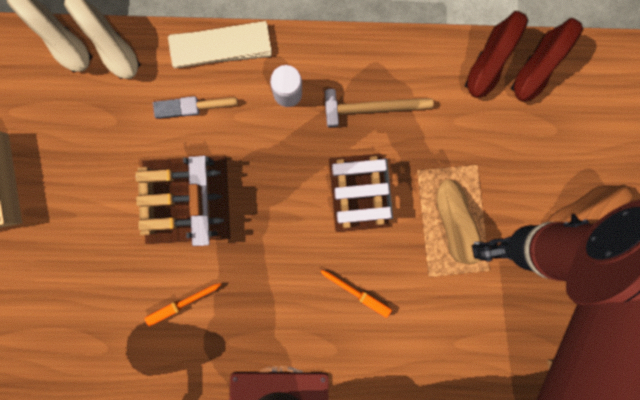

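The top view shows the last standing on the pad at (460,222), free of the gripper; measured centre (0.481,−0.414) against the pad centre (0.483,−0.418). On to the bar.

Request:
carry_out(moves=[0, 0, -3, 0, 0, 0.127, 0.5, 6, -25, 0, 0, 0, 0, 0.5, 11, -55, 0, 0, 0, 0, 0.5, 11, -55, 0, 0, 0, 0, 0.5, 11, -55, 0, 0, 0, 0, 0.5, 11, -55, 0, 0, 0, 0, 0.5, 11, -55, 0, 0, 0, 0, 0.5, 11, -55, 0, 0, 0, 0, 0.5, 11, -55, 0, 0, 0, 0, 0.5, 11, -55, 0, 0, 0, 0, 0.5])

```text
time: 12.58
position: [0.495, 0.0473, 0.159]
ee_rot: [[0.997, 0.073, -0.0], [0.073, -0.997, -0.0], [-0.0, 0.0, -1.0]]
contact_force: [0.7, -0.6, -0.5]
width: 0.0644
```

Request:
carry_out(moves=[11, -55, 0, 0, 0, 0, 0.0, 11, -45, 0, 0, 0, 0, 0.0, 9, -35, 0, 0, 0, 0, 0.0, 0, 0, 0, 0, 0, 0, 0.0, 0, 0, 0, 0, 0, 0, 0])

```text
time: 13.2
position: [0.516, 0.1818, 0.1588]
ee_rot: [[0.997, 0.074, -0.001], [0.074, -0.997, -0.0], [-0.001, 0.0, -1.0]]
contact_force: [0.5, -0.8, 0.2]
width: 0.0425
```

```bash
python3 - <<'E'
from h import *
st()
f=grab('wrist','wrist6.png');w=cloud(f);np.save('w6.npy',w);q=w.reshape(-1,3)
def rect(n,c,q):
    q=q[(q[:,0]>c[0])&(q[:,0]<c[1])&(q[:,1]>c[2])&(q[:,1]<c[3])&(q[:,2]>c[4])&(q[:,2]<c[5])]
    if len(q)>9:print(n,len(q),cv2.minAreaRect(q[:,:2].astype(np.float32)),np.round(np.percentile(q[:,2],[5,50,95]),4))
rect('griptop',(.4,.62,.13,.24,.098,.115),q)
rect('flat',(.4,.64,.13,.24,.064,.071),q)
for a in (.465,.52,.575): rect('handle',(a-.03,a+.03,.23,.36,.055,.068),q)
goal(.5185,.183,.05,4.2)
E
```

```text
13.2 [0.516  0.1818 0.1588] [[0.997, 0.074, -0.001], [0.074, -0.997, -0.0], [-0.001, 0.0, -1.0]] [ 0.11  0.2  -0.6   1.75  0.12  1.23 -2.02] [ 0.5 -0.8  0.2] 0.04250134608854177
griptop 2445 ((0.517585813999176, 0.18618367612361908), (0.06858564913272858, 0.019975485280156136), 4.203668117523193) [0.104  0.1069 0.1081]
flat 7319 ((0.5168144702911377, 0.1866147667169571), (0.1995162069797516, 0.05395997315645218), 4.313023567199707) [0.0661 0.0672 0.0684]
handle 2292 ((0.46338263154029846, 0.27515578269958496), (0.024077532812952995, 0.09051783382892609), 4.129139423370361) [0.0567 0.0618 0.0632]
handle 2798 ((0.5180248022079468, 0.27836722135543823), (0.024611003696918488, 0.09732651710510254), 3.889049530029297) [0.0564 0.0618 0.0631]
handle 3229 ((0.5729139447212219, 0.280436635017395), (0.023939302191138268, 0.10155367851257324), 4.205716609954834) [0.0565 0.0618 0.0632]
turn [ 0.001  0.001 -0.001] then shift mm [  2.4  -1.5 109. ] | shift w/o turn [  2.5  -1.6 109. ]
```

View pics/wrist6.png

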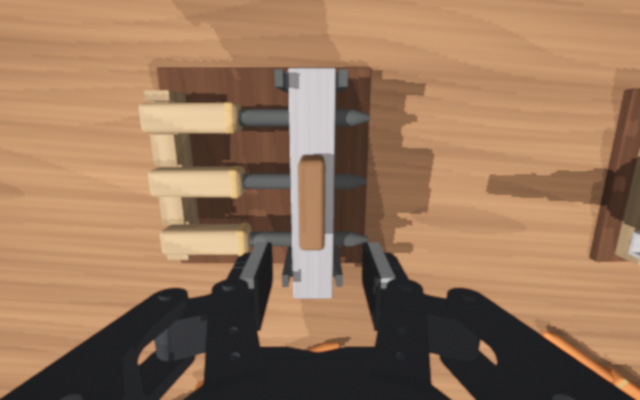

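The wrist view shows the grip block at (312,200), between the fingers. It measures (0.5176,0.1862), with the rack at 4.2°. Descending to grip the bar.

Request:
carry_out(moves=[2, -4, 20, 0, 0, 0, 0.0, 0, 0, 30, 0, 0, 0, 0.0, 0, 0, 30, 0, 0, 0, 0.0, 0, 0, 25, 0, 0, 0, 0.0, 0, 0, 12, 0, 0, 0, 0.0, 0, 0, 0, 0, 0, 0, -1, 0, 0, 0, 0, 0, 0, -1, 0, 0, 0, 0, 0, 0, -1, 0, 0, 0, 0, 0, 0, -1])

```text
time: 14.38
position: [0.5182, 0.1867, 0.0428]
ee_rot: [[0.997, 0.074, 0.001], [0.074, -0.997, 0.0], [0.001, -0.0, -1.0]]
contact_force: [-0.0, 0.6, -2.7]
width: 0.0191
```

Request:
carry_out(moves=[0, 0, -12, 0, 0, 0, -1, 0, 0, -20, 0, 0, 0, -1, 0, 0, -20, 0, 0, 0, -1, 0, 0, -20, 0, 0, 0, -1, 0, 0, -10, 0, 0, 0, -1, 0, 0, 0, 0, 0, 0, -1])

```text
time: 15.12
position: [0.5185, 0.1869, 0.1256]
ee_rot: [[0.997, 0.074, 0.002], [0.074, -0.997, 0.0], [0.002, -0.0, -1.0]]
contact_force: [-0.5, -0.4, -3.0]
width: 0.0191
```

```bash
python3 - <<'E'
from h import *
st()
goal(.515,.455,.12,4.2)
E
```

```text
15.125 [0.5185 0.1869 0.1256] [[0.997, 0.074, 0.002], [0.074, -0.997, 0.0], [0.002, -0.0, -1.0]] [ 0.1   0.24 -0.6   1.78  0.15  1.16 -2.04] [-0.5 -0.4 -3. ] 0.019111678442768627
turn [-0.    -0.002  0.   ] then shift mm [  16.1 -267.6    5.6] | shift w/o turn [  16.2 -267.6    5.7]
```

Request:
carry_out(moves=[4, -25, 0, 0, 0, 0, -1, 6, -42, 0, 0, 0, 0, -1, 6, -42, 0, 0, 0, 0, -1, 6, -42, 0, 0, 0, 0, -1, 6, -42, 0, 0, 0, 0, -1, 5, -35, 0, 0, 0, 0, -1, 2, -18, 0, 0, 0, 0, -1, 0, 0, 0, 0, 0, 0, -1])

```text
time: 16.12
position: [0.5338, 0.4354, 0.1235]
ee_rot: [[0.997, 0.076, -0.002], [0.076, -0.997, -0.0], [-0.002, 0.0, -1.0]]
contact_force: [0.4, -1.0, -2.2]
width: 0.0191
```

Request:
carry_out(moves=[0, 0, 25, 0, 0, 0, -1, 0, 0, 35, 0, 0, 0, -1, 0, 0, 35, 0, 0, 0, -1, 0, 0, 25, 0, 0, 0, -1, 0, 0, 14, 0, 0, 0, -1, 0, 0, 5, 0, 0, 0, -1, 0, 0, 2, 0, 0, 0, -1, 0, 0, 0, 0, 0, 0, -1])

```text
time: 17.12
position: [0.5352, 0.4349, -0.0156]
ee_rot: [[0.997, 0.074, 0.001], [0.074, -0.997, 0.001], [0.001, -0.001, -1.0]]
contact_force: [0.2, 0.1, -2.0]
width: 0.0196
```

```bash
python3 - <<'E'
from h import *
st()
E
```

```text
17.125 [ 0.5352  0.4349 -0.0156] [[0.997, 0.074, 0.001], [0.074, -0.997, 0.001], [0.001, -0.001, -1.0]] [-0.33  0.66 -0.58  1.54  0.4   1.06 -2.51] [ 0.2  0.1 -2. ] 0.01955136463009015
```

Request:
carry_out(moves=[0, 0, 0, 0, 0, 0, 0, 0, 0, 0, 0, 0, 0, 0, 0, 0, 0, 0, 0, 0, 0, 0, 0, -20, 0, 0, 0, 0, 0, 0, -40, 0, 0, 0, 0, 0, 0, -50, 0, 0, 0, 0, 0, 0, -50, 0, 0, 0, 0])

```text
time: 18.0
position: [0.5346, 0.4348, 0.1467]
ee_rot: [[0.997, 0.074, 0.001], [0.074, -0.997, 0.001], [0.001, -0.001, -1.0]]
contact_force: [0.4, 1.0, 0.0]
width: 0.0427
```

Request:
carry_out(moves=[0, 0, 0, 0, 0, -0.174, 0, 0, 0, 0, 0, 0, -0.174, 0, 0, 0, 0, 0, 0, -0.174, 0, 0, 0, 0, 0, 0, -0.174, 0, 0, 0, 0, 0, 0, -0.174, 0, 0, 0, 0, 0, 0, -0.174, 0, 0, 0, 0, 0, 0, -0.174, 0, 0, 0, 0, 0, 0, -0.174, 0, 0, 0, 0, 0, 0, -0.174, 0, 0, 0, 0, 0, 0, 0, 0])

```text
time: 19.25
position: [0.5349, 0.4347, 0.1447]
ee_rot: [[-0.068, 0.998, 0.001], [0.998, 0.068, 0.001], [0.001, 0.001, -1.0]]
contact_force: [-0.5, -0.2, -0.1]
width: 0.0426
```

```bash
python3 - <<'E'
from h import *
st()
goal(.515,.2,.17,94.2)
E
```

```text
19.25 [0.5349 0.4347 0.1447] [[-0.068, 0.998, 0.001], [0.998, 0.068, 0.001], [0.001, 0.001, -1.0]] [-0.13  0.61 -0.93  1.39  0.49  1.37 -1.  ] [-0.5 -0.2 -0.1] 0.042576969922673825
turn [ 0.001 -0.001 -0.006] then shift mm [-232.6  -37.   -25.3] | shift w/o turn [-232.8  -35.7  -25.5]
```

Request:
carry_out(moves=[-20, -4, -5, 0, 0, -0.006, 0, -40, -7, -5, 0, 0, 0, 0, -40, -7, -5, 0, 0, 0, 0, -40, -7, -5, 0, 0, 0, 0, -40, -7, -5, 0, 0, 0, 0, -32, -4, 0, 0, 0, 0, 0, -20, -1, 0, 0, 0, 0, 0, 0, 0, 0, 0, 0, 0, 0, 0, 0, 0, 0, 0, 0, 0])

```text
time: 20.38
position: [0.515, 0.2016, 0.169]
ee_rot: [[-0.074, 0.997, 0.001], [0.997, 0.074, 0.001], [0.0, 0.001, -1.0]]
contact_force: [0.1, 0.6, -0.3]
width: 0.0425
```

```bash
cat >> h.py <<'E'
def fitline(q,axis_dir):
    # q: Nx3 top points of handle; rect fit
    return cv2.minAreaRect(q[:,:2].astype(np.float32))
E
python3 - <<'E'
from h import *
st()
f=grab('wrist','wrist7.png');w=cloud(f);np.save('w7.npy',w);q=w.reshape(-1,3)
d=np.array([.0732,-.9973]);n=np.array([.9973,.0732])
q=q[~np.isnan(q[:,0])]
xr=(q[:,:2]-[.515,.23])@d; yr=(q[:,:2]-[.515,.23])@n
for k in (-.055,0,.055):
    m=(abs(yr-k-.003)<.022)&(q[:,2]>.0595)&(q[:,2]<.066)
    if m.sum()<20: print(k,m.sum());continue
    p=q[m];lat=yr[m];lon=xr[m]
    print(k,m.sum(),'lon',np.round(np.percentile(lon,[0.5,2,98,99.5]),4))
    for a,b in ((-.095,-.07),(-.07,-.045),(-.045,-.018)):
        mm=(lon>a)&(lon<b)
        if mm.sum()>9: print('  lat',np.round(np.percentile(lat[mm],[1,99]),4),'mid',round(np.percentile(lat[mm],[1,99]).mean(),4), 'z',np.median(p[mm,2]).round(4))
    b=(abs(yr-k-.003)<.012)&(q[:,2]>.05)&(xr>0)&(xr<.09)
    if b.sum()>9: print('  blade top z',np.percentile(q[b,2],90).round(4),'lat of top',np.median(yr[b&(q[:,2]>np.percentile(q[b,2],60))]).round(4))
E
```

```text
20.375 [0.515  0.2016 0.169 ] [[-0.074, 0.997, 0.001], [0.997, 0.074, 0.001], [0.0, 0.001, -1.0]] [ 0.42  0.31 -1.03  1.71  0.27  1.28 -0.6 ] [ 0.1  0.6 -0.3] 0.042453937491954086
-0.055 2789 lon [-0.0932 -0.0922  0.0193  0.0618]
  lat [-0.0601 -0.038 ] mid -0.049 z 0.0619
  lat [-0.0601 -0.0379] mid -0.049 z 0.0621
  lat [-0.0604 -0.0374] mid -0.0489 z 0.0621
  blade top z 0.2847 lat of top -0.0532
0 2761 lon [-0.0961 -0.0948 -0.0206 -0.0189]
  lat [-0.005   0.0169] mid 0.006 z 0.062
  lat [-0.005   0.0171] mid 0.0061 z 0.0621
  lat [-0.0059  0.0172] mid 0.0057 z 0.0621
  blade top z 0.2929 lat of top 0.0074
0.055 2761 lon [-0.0962 -0.0948 -0.0199 -0.0189]
  lat [0.0492 0.0716] mid 0.0604 z 0.0619
  lat [0.0494 0.0719] mid 0.0606 z 0.062
  lat [0.0491 0.0719] mid 0.0605 z 0.0621
  blade top z 0.2868 lat of top 0.052
```

View pics/wrist7.png

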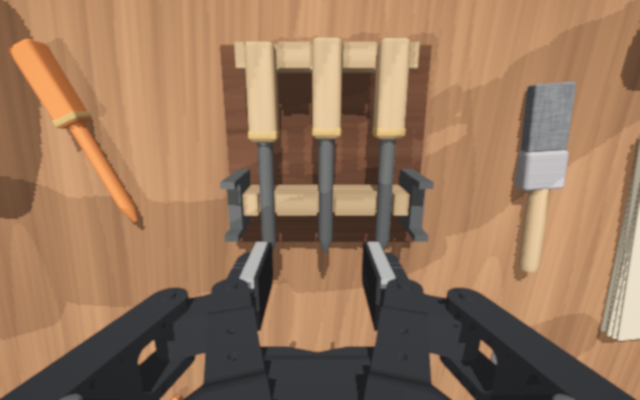

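The view shows three handles at columns 262, 327 and 392, the brackets empty, and all three blades in their notches. The laterals fit 55 mm spacing. Next I take the same kind of wrist measurement over the case.

Request:
carry_out(moves=[-25, 0, 0, 0, 0, 0, 0, -50, 0, 0, 0, 0, 0, 0, -50, 0, 0, 0, 0, 0, 0, -50, 0, 0, 0, 0, 0, 0, -50, 0, 0, 0, 0, 0, 0, -50, 0, 0, 0, 0, 0, 0, -50, -1, 0, 0, 0, 0, 0, -25, -1, 0, 0, 0, 0, 0, -12, 0, 0, 0, 0, 0, 0, 0, 0, 0, 0, 0, 0, 0])

```text
time: 21.68
position: [0.5406, -0.1598, 0.1683]
ee_rot: [[-0.075, 0.997, 0.0], [0.997, 0.075, 0.001], [0.001, 0.0, -1.0]]
contact_force: [0.1, 0.3, 0.1]
width: 0.0425
```

```bash
python3 - <<'E'
from h import *
st()
f=grab('wrist','wrist8.png');w=cloud(f);q=w.reshape(-1,3);q=q[~np.isnan(q[:,0])]
m=(q[:,0]>.45)&(q[:,0]<.64)&(q[:,1]>-.27)&(q[:,1]<-.11)&(q[:,2]>.0585)&(q[:,2]<.066)
t=q[m]; print('z',np.median(t[:,2]),cv2.minAreaRect(t[:,:2].astype(np.float32)))
import scipy.ndimage as nd
a=np.radians(6); n=np.array([np.cos(a),np.sin(a)])
from scipy.cluster.vq import kmeans2
l=(t[:,:2]-[.54,-.19])@n
for k in (-.055,0,.055):
    p=t[abs(l-k-.005)<.022]; print(k,len(p),cv2.minAreaRect(p[:,:2].astype(np.float32)),np.median(p[:,2]))
    # edges by strips
    d=np.array([np.sin(a),-np.cos(a)]);lo=(p[:,:2]-[.54,-.19])@d;la=(p[:,:2]-[.54,-.19])@n
    print('  lon',np.percentile(lo,[.5,2,98,99.5]).round(4),[np.percentile(la[(lo>b)&(lo<b+.03)],[2,98]).round(4).tolist() for b in (-.06,-.02,.02) if ((lo>b)&(lo<b+.03)).sum()>9])
E
```

```text
21.675 [ 0.5406 -0.1598  0.1683] [[-0.075, 0.997, 0.0], [0.997, 0.075, 0.001], [0.001, 0.0, -1.0]] [ 0.95  0.29 -0.88  1.69  0.23  1.27  0.1 ] [0.1 0.3 0.1] 0.0425197620337478
z 0.062283979861423255 ((0.5450910925865173, -0.1854831576347351), (0.1343725025653839, 0.1245596706867218), 6.326992511749268)
-0.055 2706 ((0.4917565584182739, -0.19168204069137573), (0.030665656551718712, 0.12624163925647736), 10.706008911132812) 0.0622465542770248
  lon [-0.0656 -0.0644  0.0543  0.0568] [[-0.0612, -0.0378], [-0.061, -0.0376], [-0.061, -0.0372]]
0 3557 ((0.5439742207527161, -0.18561050295829773), (0.043603233993053436, 0.12441171705722809), 6.694782257080078) 0.06234339810674305
  lon [-0.0658 -0.0641  0.0561  0.0576] [[-0.0063, 0.0169], [-0.0061, 0.0172], [-0.0057, 0.0175]]
0.055 2722 ((0.5985279083251953, -0.17979317903518677), (0.0322878435254097, 0.12591272592544556), 1.1867003440856934) 0.062220161666979606
  lon [-0.0663 -0.065   0.0294  0.0556] [[0.0484, 0.0718], [0.0485, 0.072], [0.0608, 0.0722]]
```

View pics/wrist8.png

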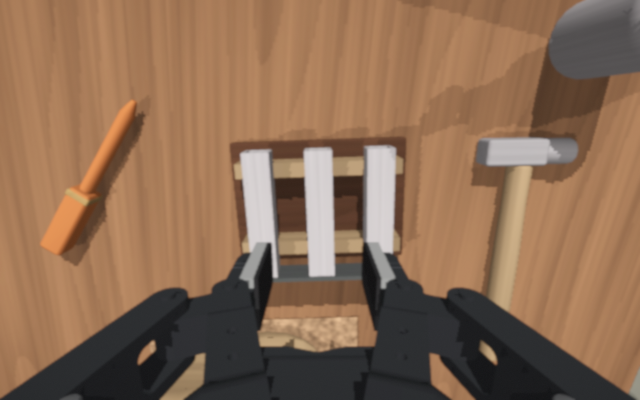

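The tubes show at columns 258, 319 and 380. The mouths come out at (0.4839,−0.1304), (0.5384,−0.1246) and (0.5929,−0.1189), with the case at 6.3°. Going for rasp0 with the opening at 36 mm.

Request:
carry_out(moves=[25, -3, 0, 0, 0, 0, -0.15, 50, -5, 0, 0, 0, 0, -0.15, 50, -5, 0, 0, 0, 0, -0.15, 50, -5, 0, 0, 0, 0, -0.15, 50, -5, 0, 0, 0, 0, -0.15, 50, -5, 0, 0, 0, 0, -0.15, 50, -5, 0, 0, 0, 0, -0.15, 50, -6, 0, 0, 0, 0, -0.15, 35, -4, 0, 0, 0, 0, -0.15, 16, -2, 0, 0, 0, 0, -0.15])

```text
time: 22.98
position: [0.4602, 0.2654, 0.1688]
ee_rot: [[-0.081, 0.997, 0.0], [0.997, 0.081, 0.001], [0.001, 0.0, -1.0]]
contact_force: [0.1, -0.3, 0.5]
width: 0.0361
```

Request:
carry_out(moves=[0, 0, 20, 0, 0, 0, -0.15, 0, 0, 30, 0, 0, 0, -0.15, 0, 0, 20, 0, 0, 0, -0.15, 0, 0, 10, 0, 0, 0, -0.15, 0, 0, 0, 0, 0, 0, -0.15])

```text
time: 23.6
position: [0.4631, 0.2606, 0.088]
ee_rot: [[-0.075, 0.997, -0.001], [0.997, 0.075, -0.0], [-0.0, -0.001, -1.0]]
contact_force: [0.3, 0.2, 0.2]
width: 0.0362
```

```bash
python3 - <<'E'
from h import *
st()
goal(.4635,.2618,-.002,94.2)
E
```

```text
23.6 [0.4631 0.2606 0.088 ] [[-0.075, 0.997, -0.001], [0.997, 0.075, -0.0], [-0.0, -0.001, -1.0]] [ 0.31  0.37 -1.06  1.85  0.35  1.13 -0.8 ] [0.3 0.2 0.2] 0.0362099131935689
turn [-0.001  0.     0.002] then shift mm [ 1.2  0.5 90. ] | shift w/o turn [ 1.2  0.6 90. ]
```

Request:
carry_out(moves=[1, 0.5, 25, 0, 0, 0, -0.15, 0, 0, 30, 0, 0, 0, -0.15, 0, 0, 25, 0, 0, 0, -0.15, 0, 0, 10, 0, 0, 0, -0.15, 0, 0, 0, 0, 0, 0, -0.15, 0, 0, 0, 0, 0, 0, -1, 0, 0, 0, 0, 0, 0, -1, 0, 0, 0, 0, 0, 0, -1, 0, 0, 0, 0, 0, 0, -1])

```text
time: 24.72
position: [0.4647, 0.2624, -0.0003]
ee_rot: [[-0.075, 0.997, 0.002], [0.997, 0.075, 0.001], [0.001, 0.002, -1.0]]
contact_force: [-0.9, -0.8, 7.0]
width: 0.0231
```

Request:
carry_out(moves=[0, 0, -10, 0, 0, 0, -1, 0, 0, -20, 0, 0, 0, -1, 0, 0, -20, 0, 0, 0, -1, 0, 0, -20, 0, 0, 0, -1, 0, 0, -10, 0, 0, 0, -1, 0, 0, 0, 0, 0, 0, -1])

```text
time: 25.48
position: [0.4644, 0.2619, 0.0792]
ee_rot: [[-0.075, 0.997, 0.001], [0.997, 0.075, 0.0], [0.0, 0.001, -1.0]]
contact_force: [-0.0, 0.2, -1.5]
width: 0.0229
```

```bash
cat >> h.py <<'E'
def inhand(name=None):
    # pose of held rasp in TCP frame: handle top face lateral/height/pitch, shoulder and butt along rasp axis (-tool x)
    s=st(); f=grab('wrist',name); q=cloud(f).reshape(-1,3); q=q[~np.isnan(q[:,0])]
    t=(q-s['position'])@np.array(s['ee_rot'])   # tool frame
    m=(abs(t[:,1])<.025)&(t[:,0]>.013)&(t[:,0]<.075)&(t[:,2]>-.075)&(t[:,2]<-.03)
    p=t[m]; zt=np.percentile(p[:,2],3) if m.sum()>50 else np.nan
    c=np.polyfit(p[:,0],p[:,2],1)
    for _ in range(4):
        k=abs(p[:,2]-np.polyval(c,p[:,0]))<.003; c=np.polyfit(p[k,0],p[k,2],1)
    p=p[k]
    print('n',len(p),'handle butt tool x',np.percentile(p[:,0],99.5).round(4),'top z at x=.02',np.polyval(c,.02).round(4),'slope',c[0].round(4))
    for a in (.015,.03,.045,.06):
        l=p[(p[:,0]>a)&(p[:,0]<a+.015),1]
        if len(l)>30: print('  lat',np.percentile(l,[2,98]).round(4),'mid',np.percentile(l,[2,98]).mean().round(4))
E
python3 - <<'E'
from h import *
inhand('wrist9.png')
E
```

```text
25.475 [0.4644 0.2619 0.0792] [[-0.075, 0.997, 0.001], [0.997, 0.075, 0.0], [0.0, 0.001, -1.0]] [ 0.3   0.38 -1.05  1.86  0.37  1.12 -0.81] [-0.   0.2 -1.5] 0.02289556522917414
n 7790 handle butt tool x 0.0584 top z at x=.02 -0.0623 slope 0.0114
  lat [-0.0108  0.0113] mid 0.0002
  lat [-0.0109  0.0114] mid 0.0002
  lat [-0.0108  0.0112] mid 0.0002
```

View pics/wrist9.png

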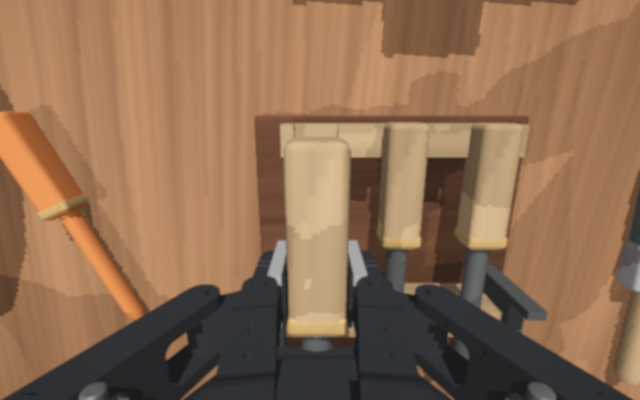

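The view shows rasp0 held level and centred at column 317, with in-hand lateral 0.2 mm. The rasp axis is at TCP z + 0.050. Moving to the spot before mouth0.

```bash
python3 - <<'E'
from h import *
goal(.4679,.0147,.079,96.3)
E
```

```text
turn [ 0.     0.    -0.035] then shift mm [-245.8  -23.1   -0.6] | shift w/o turn [-246.5  -14.4   -0.5]
```

Request:
carry_out(moves=[0, 0, 0, 0, 0, -0.035, -1, -20, -2, 0, 0, 0, 0, -1, -40, -4, 0, 0, 0, 0, -1, -40, -4, 0, 0, 0, 0, -1, -40, -4, 0, 0, 0, 0, -1, -40, -4, 0, 0, 0, 0, -1, -36, -3, 0, 0, 0, 0, -1, -20, -1, 0, 0, 0, 0, -1, -10, -1, 0, 0, 0, 0, -1, 0, 0, 20, 0, 0, 0, -1])

```text
time: 26.78
position: [0.469, 0.0143, 0.0589]
ee_rot: [[-0.109, 0.994, 0.002], [0.994, 0.109, -0.0], [-0.001, 0.002, -1.0]]
contact_force: [-0.7, 1.1, -2.0]
width: 0.0233
```

Request:
carry_out(moves=[0, 0, 20, 0, 0, 0, -1, 0, 0, 20, 0, 0, 0, -1, 0, 0, 14, 0, 0, 0, -1, 0, 0, 5, 0, 0, 0, -1, 0, 0, 0, 0, 0, 0, -1, 0, 0, 0, 0, 0, 0, -1])

```text
time: 27.52
position: [0.4685, 0.0149, -0.0]
ee_rot: [[-0.11, 0.994, 0.001], [0.994, 0.11, -0.0], [-0.0, 0.001, -1.0]]
contact_force: [-0.4, 0.2, -0.8]
width: 0.0232
```

```bash
python3 - <<'E'
from h import *
inhand()
goal(.4679,.0147,0,96.3)
E
```

```text
27.525 [ 0.4685  0.0149 -0.    ] [[-0.11, 0.994, 0.001], [0.994, 0.11, -0.0], [-0.0, 0.001, -1.0]] [ 0.76  0.34 -0.98  2.07  0.36  0.91 -0.31] [-0.4  0.2 -0.8] 0.023219882533538152
n 7755 handle butt tool x 0.0584 top z at x=.02 -0.0624 slope 0.011
  lat [-0.0109  0.0112] mid 0.0002
  lat [-0.0109  0.0112] mid 0.0002
  lat [-0.0107  0.0111] mid 0.0002
turn [0.001 0.    0.   ] then shift mm [-0.  -0.6  0. ] | shift w/o turn [-0.  -0.6  0. ]
```

Request:
carry_out(moves=[0, -0.6, 0, 0, 0, 0, -1, -10, 0, 0, 0, 0, 0, -1, -10, 0, 0, 0, 0, 0, -1, -10, 0, 0, 0, 0, 0, -1, -10, 0, 0, 0, 0, 0, -1, 0, 0, 0, 0, 0, 0, -1])

```text
time: 28.32
position: [0.4718, -0.0261, -0.0007]
ee_rot: [[-0.108, 0.994, -0.0], [0.994, 0.108, -0.0], [0.0, -0.0, -1.0]]
contact_force: [0.3, 0.6, -2.0]
width: 0.0235
```

Request:
carry_out(moves=[-12, 0, 0, 0, 0, 0, -1, -12, 0, 0, 0, 0, 0, -1, -12, 0, 0, 0, 0, 0, -1, -12, 0, 0, 0, 0, 0, -1, 0, 0, 0, 0, 0, 0, -1])

```text
time: 28.95
position: [0.4771, -0.074, -0.0007]
ee_rot: [[-0.108, 0.994, -0.0], [0.994, 0.108, -0.0], [-0.0, -0.0, -1.0]]
contact_force: [0.2, -0.2, -2.6]
width: 0.0231
```

Request:
carry_out(moves=[-12, 0, 0, 0, 0, 0, -1, -12, 0, 0, 0, 0, 0, -1, -7, 0, 0, 0, 0, 0, -1, -4, 0, 0, 0, 0, 0, -1, 0, 0, 0, 0, 0, 0, -1])

```text
time: 29.58
position: [0.4809, -0.1077, -0.0006]
ee_rot: [[-0.109, 0.994, -0.0], [0.994, 0.109, 0.0], [0.0, -0.0, -1.0]]
contact_force: [-0.6, 0.7, -1.2]
width: 0.023
```

Request:
carry_out(moves=[-2, 0, 0, 0, 0, 0, -1, -2, 0, 0, 0, 0, 0, -1, 0, 0, 0, 0, 0, 0, -1])

```text
time: 29.95
position: [0.481, -0.1088, -0.0006]
ee_rot: [[-0.112, 0.994, -0.001], [0.994, 0.112, 0.003], [0.003, -0.001, -1.0]]
contact_force: [-2.6, 8.9, 2.5]
width: 0.0236
```

Contact at 9 N with the shoulder at the mouth, so it is home. Releasing and rising.

Request:
carry_out(moves=[1, 0, 0, 0, 0, 0, -1, 0, 0, 0, 0, 0, 0, -0.15, 0, 0, 0, 0, 0, 0, -0.15, 0, 0, 0, 0, 0, 0, -0.15, 0, 0, -20, 0, 0, 0, -0.15, 0, 0, -40, 0, 0, 0, -0.15, 0, 0, -50, 0, 0, 0, -0.15, 0, 0, -40, 0, 0, 0, -0.15, 0, 0, 0, 0, 0, 0, -0.15])

```text
time: 31.08
position: [0.4834, -0.1107, 0.1535]
ee_rot: [[-0.11, 0.994, 0.006], [0.994, 0.11, -0.003], [-0.004, 0.005, -1.0]]
contact_force: [0.5, -0.5, -0.0]
width: 0.0362
```

```bash
cat >> h.py <<'E'
def homed(name=None):
    f=grab('wrist',name); q=cloud(f).reshape(-1,3); q=q[~np.isnan(q[:,0])]
    a=np.radians(6.3); d=np.array([np.sin(a),-np.cos(a)]); n=np.array([np.cos(a),np.sin(a)])
    for k,m0 in enumerate([(.4839,-.1304),(.5384,-.1246),(.5929,-.1189)]):
        lo=(q[:,:2]-m0)@d; la=(q[:,:2]-m0)@n
        p=(abs(la)<.018)&(lo<-.002)&(lo>-.1)&(q[:,2]>.055)&(q[:,2]<.068)
        print('tube',k,p.sum(), p.sum()>50 and ('lon',np.percentile(lo[p],[.5,99.5]).round(4),'lat',np.percentile(la[p],[2,98]).round(4),'z',np.median(q[p,2]).round(4)))
E
python3 - <<'E'
from h import *
st(); homed('wrist10.png')
goal(.5183,.2678,.16,94.2)
E
```

```text
31.075 [ 0.4834 -0.1107  0.1535] [[-0.11, 0.994, 0.006], [0.994, 0.11, -0.003], [-0.004, 0.005, -1.0]] [ 1.1   0.15 -1.03  1.86  0.14  1.2   0.14] [ 0.5 -0.5 -0. ] 0.03616866360822469
tube 0 2439 ('lon', array([-0.08  , -0.0031]), 'lat', array([-0.0129,  0.0094]), 'z', np.float64(0.0579))
tube 1 0 False
tube 2 0 False
turn [0.003 0.002 0.037] then shift mm [374.9  63.7  -8.5] | shift w/o turn [372.3  77.4  -9.2]
```

rasp0 is home: its butt is 80 mm from the mouth. Next is rasp1.

Request:
carry_out(moves=[20, 3, 0, 0, 0, 0.035, -0.15, 50, 8, 0, 0, 0, 0, -0.15, 50, 9, 0, 0, 0, 0, -0.15, 50, 9, 0, 0, 0, 0, -0.15, 50, 9, 0, 0, 0, 0, -0.15, 50, 9, 0, 0, 0, 0, -0.15, 50, 9, 0, 0, 0, 0, -0.15, 35, 5, 0, 0, 0, 0, -0.15, 17, 3, 0, 0, 0, 0, -0.15, 0, 0, 0, 0, 0, 0, -0.15])

```text
time: 32.38
position: [0.5153, 0.2667, 0.1487]
ee_rot: [[-0.078, 0.997, -0.002], [0.997, 0.078, 0.001], [0.001, -0.002, -1.0]]
contact_force: [-0.1, -0.5, 0.4]
width: 0.0363
```

Request:
carry_out(moves=[0, 0, 20, 0, 0, 0, -0.15, 0, 0, 30, 0, 0, 0, -0.15, 0, 0, 20, 0, 0, 0, -0.15, 0, 0, 0, 0, 0, 0, -0.15, 0, 0, 0, 0, 0, 0, -0.15])

```text
time: 33.0
position: [0.5168, 0.2654, 0.0801]
ee_rot: [[-0.075, 0.997, 0.001], [0.997, 0.075, 0.001], [0.0, 0.001, -1.0]]
contact_force: [-0.2, -0.2, 0.3]
width: 0.0364
```

```bash
python3 - <<'E'
from h import *
st(); goal(.5183,.2678,-.001,94.2)
E
```

```text
33.0 [0.5168 0.2654 0.0801] [[-0.075, 0.997, 0.001], [0.997, 0.075, 0.001], [0.0, 0.001, -1.0]] [ 0.27  0.5  -1.04  1.74  0.46  1.17 -0.83] [-0.2 -0.2  0.3] 0.036372898848760694
turn [ 0.001 -0.     0.001] then shift mm [ 2.3  1.7 81.1] | shift w/o turn [ 2.3  1.6 81.1]
```

Request:
carry_out(moves=[2.3, 1.7, 20, 0, 0, 0, -0.15, 0, 0, 28, 0, 0, 0, -0.15, 0, 0, 23, 0, 0, 0, -0.15, 0, 0, 10, 0, 0, 0, -0.15, 0, 0, 0, 0, 0, 0, -0.15, 0, 0, 0, 0, 0, 0, -1, 0, 0, 0, 0, 0, 0, -1, 0, 0, 0, 0, 0, 0, -1, 0, 0, 0, 0, 0, 0, -1])

```text
time: 34.12
position: [0.5185, 0.268, -0.0008]
ee_rot: [[-0.075, 0.997, 0.001], [0.997, 0.075, 0.001], [0.0, 0.001, -1.0]]
contact_force: [-1.0, 0.1, 6.3]
width: 0.0232
```

Request:
carry_out(moves=[0, 0, -10, 0, 0, 0, -1, 0, 0, -20, 0, 0, 0, -1, 0, 0, -20, 0, 0, 0, -1, 0, 0, -20, 0, 0, 0, -1, 0, 0, -10, 0, 0, 0, -1, 0, 0, 0, 0, 0, 0, -1])

```text
time: 34.88
position: [0.5185, 0.2678, 0.0793]
ee_rot: [[-0.075, 0.997, 0.001], [0.997, 0.075, 0.0], [0.0, 0.001, -1.0]]
contact_force: [-0.8, 0.4, -1.7]
width: 0.0236
```

```bash
python3 - <<'E'
from h import *
inhand()
m=np.array([.5384,-.1246])-.146*np.array([.1097,-.994]); print(m)
goal(*m,.079,96.3)
E
```

```text
34.875 [0.5185 0.2678 0.0793] [[-0.075, 0.997, 0.001], [0.997, 0.075, 0.0], [0.0, 0.001, -1.0]] [ 0.27  0.5  -1.04  1.74  0.47  1.18 -0.83] [-0.8  0.4 -1.7] 0.0236400182714295
n 8033 handle butt tool x 0.0595 top z at x=.02 -0.0628 slope 0.0112
  lat [-0.0109  0.0112] mid 0.0002
  lat [-0.0109  0.0113] mid 0.0002
  lat [-0.0108  0.0112] mid 0.0002
[0.5223838 0.020524 ]
turn [ 0.     0.    -0.035] then shift mm [-245.9  -22.8   -0.6] | shift w/o turn [-246.6  -14.1   -0.5]
```

Request:
carry_out(moves=[0, 0, 0, 0, 0, -0.035, -1, -20, -2, 0, 0, 0, 0, -1, -40, -4, 0, 0, 0, 0, -1, -40, -4, 0, 0, 0, 0, -1, -40, -4, 0, 0, 0, 0, -1, -40, -4, 0, 0, 0, 0, -1, -36, -3, 0, 0, 0, 0, -1, -20, -1, 0, 0, 0, 0, -1, -10, -1, 0, 0, 0, 0, -1, 0, 0, 20, 0, 0, 0, -1])

```text
time: 36.17
position: [0.5231, 0.0205, 0.0584]
ee_rot: [[-0.109, 0.994, 0.002], [0.994, 0.109, -0.0], [-0.0, 0.002, -1.0]]
contact_force: [-0.9, 1.0, -1.1]
width: 0.0232
```

Request:
carry_out(moves=[0, 0, 20, 0, 0, 0, -1, 0, 0, 20, 0, 0, 0, -1, 0, 0, 15, 0, 0, 0, -1, 0, 0, 5, 0, 0, 0, -1, 0, 0, 0, 0, 0, 0, -1, 0, 0, 0, 0, 0, 0, -1])

```text
time: 36.92
position: [0.5227, 0.0207, -0.001]
ee_rot: [[-0.11, 0.994, 0.001], [0.994, 0.11, -0.0], [-0.0, 0.001, -1.0]]
contact_force: [0.4, -0.1, -1.7]
width: 0.0234
```

```bash
python3 - <<'E'
from h import *
inhand()
goal(.5224,.0205,-.0003,96.3)
E
```

```text
36.925 [ 0.5227  0.0207 -0.001 ] [[-0.11, 0.994, 0.001], [0.994, 0.11, -0.0], [-0.0, 0.001, -1.0]] [ 0.72  0.48 -1.01  1.94  0.49  0.98 -0.4 ] [ 0.4 -0.1 -1.7] 0.0233954728568123
n 8032 handle butt tool x 0.0595 top z at x=.02 -0.0629 slope 0.0116
  lat [-0.0108  0.0113] mid 0.0002
  lat [-0.0109  0.0112] mid 0.0001
  lat [-0.0107  0.0112] mid 0.0002
turn [ 0.001  0.    -0.   ] then shift mm [-0.1 -0.3 -0.6] | shift w/o turn [-0.1 -0.3 -0.6]
```

Request:
carry_out(moves=[0, -0.3, -0.5, 0, 0, 0, -1, -10, 0, 0, 0, 0, 0, -1, -10, 0, 0, 0, 0, 0, -1, -10, 0, 0, 0, 0, 0, -1, -10, 0, 0, 0, 0, 0, -1, 0, 0, 0, 0, 0, 0, -1])

```text
time: 37.72
position: [0.5263, -0.0204, -0.0012]
ee_rot: [[-0.108, 0.994, -0.0], [0.994, 0.108, -0.0], [-0.0, -0.0, -1.0]]
contact_force: [-0.3, 0.1, -1.9]
width: 0.0234
```

Request:
carry_out(moves=[-12, 0, 0, 0, 0, 0, -1, -12, 0, 0, 0, 0, 0, -1, -12, 0, 0, 0, 0, 0, -1, -12, 0, 0, 0, 0, 0, -1, 0, 0, 0, 0, 0, 0, -1])

```text
time: 38.35
position: [0.5315, -0.0682, -0.0012]
ee_rot: [[-0.108, 0.994, -0.0], [0.994, 0.108, -0.0], [-0.0, -0.0, -1.0]]
contact_force: [0.1, -0.8, -1.5]
width: 0.0234
```

Request:
carry_out(moves=[-12, 0, 0, 0, 0, 0, -1, -12, 0, 0, 0, 0, 0, -1, -7, 0, 0, 0, 0, 0, -1, -3, 0, 0, 0, 0, 0, -1, 0, 0, 0, 0, 0, 0, -1])

```text
time: 38.98
position: [0.5352, -0.1006, -0.0011]
ee_rot: [[-0.11, 0.994, -0.0], [0.994, 0.11, 0.0], [0.0, 0.0, -1.0]]
contact_force: [0.2, 1.2, -1.6]
width: 0.0231
```

Request:
carry_out(moves=[-3, 0, 0, 0, 0, 0, -1, -3, 0, 0, 0, 0, 0, -1, 0, 0, 0, 0, 0, 0, -1])

```text
time: 39.35
position: [0.5356, -0.1038, -0.001]
ee_rot: [[-0.112, 0.994, -0.001], [0.994, 0.112, 0.003], [0.003, -0.0, -1.0]]
contact_force: [-1.8, 8.5, 0.8]
width: 0.0234
```

Request:
carry_out(moves=[1, 0, 0, 0, 0, 0, -1, 0, 0, 0, 0, 0, 0, -0.15, 0, 0, 0, 0, 0, 0, -0.15, 0, 0, 0, 0, 0, 0, -0.15, 0, 0, -20, 0, 0, 0, -0.15, 0, 0, -40, 0, 0, 0, -0.15, 0, 0, -50, 0, 0, 0, -0.15, 0, 0, -40, 0, 0, 0, -0.15, 0, 0, 0, 0, 0, 0, -0.15])

```text
time: 40.48
position: [0.5379, -0.1055, 0.1533]
ee_rot: [[-0.11, 0.994, 0.006], [0.994, 0.11, -0.002], [-0.003, 0.005, -1.0]]
contact_force: [-0.2, -0.3, -0.2]
width: 0.0365
```

```bash
python3 - <<'E'
from h import *
st(); homed()
goal(.5726,.2718,.15,94.2)
E
```

```text
40.475 [ 0.5379 -0.1055  0.1533] [[-0.11, 0.994, 0.006], [0.994, 0.11, -0.002], [-0.003, 0.005, -1.0]] [ 1.04  0.33 -1.1   1.74  0.31  1.25 -0.02] [-0.2 -0.3 -0.2] 0.03649465569996136
tube 0 2470 ('lon', array([-0.08  , -0.0033]), 'lat', array([-0.0126,  0.0097]), 'z', np.float64(0.0579))
tube 1 2434 ('lon', array([-0.0803, -0.0035]), 'lat', array([-0.0129,  0.0094]), 'z', np.float64(0.0579))
tube 2 0 False
turn [0.003 0.002 0.037] then shift mm [373.9  63.4   1.2] | shift w/o turn [371.3  77.1   0.6]
```

Both are home. Next is rasp2.

Request:
carry_out(moves=[20, 3, 0, 0, 0, 0.035, -0.15, 50, 8, 0, 0, 0, 0, -0.15, 50, 9, 0, 0, 0, 0, -0.15, 50, 9, 0, 0, 0, 0, -0.15, 50, 9, 0, 0, 0, 0, -0.15, 50, 9, 0, 0, 0, 0, -0.15, 50, 9, 0, 0, 0, 0, -0.15, 35, 5, 0, 0, 0, 0, -0.15, 18, 4, 0, 0, 0, 0, -0.15, 0, 0, 0, 0, 0, 0, -0.15])

```text
time: 41.78
position: [0.5707, 0.2729, 0.1481]
ee_rot: [[-0.078, 0.997, -0.002], [0.997, 0.078, 0.0], [0.001, -0.002, -1.0]]
contact_force: [0.3, -0.6, -0.7]
width: 0.036
```

Request:
carry_out(moves=[0, 0, 20, 0, 0, 0, -0.15, 0, 0, 30, 0, 0, 0, -0.15, 0, 0, 20, 0, 0, 0, -0.15, 0, 0, 0, 0, 0, 0, -0.15, 0, 0, 0, 0, 0, 0, -0.15])

```text
time: 42.4
position: [0.5723, 0.2713, 0.0796]
ee_rot: [[-0.075, 0.997, 0.001], [0.997, 0.075, 0.001], [0.001, 0.001, -1.0]]
contact_force: [0.7, -0.8, 1.1]
width: 0.0363
```

```bash
python3 - <<'E'
from h import *
st(); goal(.5726,.2718,-.001,94.2)
E
```

```text
42.4 [0.5723 0.2713 0.0796] [[-0.075, 0.997, 0.001], [0.997, 0.075, 0.001], [0.001, 0.001, -1.0]] [ 0.23  0.6  -1.01  1.61  0.53  1.23 -0.81] [ 0.7 -0.8  1.1] 0.03634599131191129
turn [ 0.001 -0.001  0.001] then shift mm [ 0.4  0.3 80.6] | shift w/o turn [ 0.4  0.3 80.6]
```

Request:
carry_out(moves=[0.4, 0.3, 20, 0, 0, 0, -0.15, 0, 0, 28, 0, 0, 0, -0.15, 0, 0, 23, 0, 0, 0, -0.15, 0, 0, 9.6, 0, 0, 0, -0.15, 0, 0, 0, 0, 0, 0, -0.15, 0, 0, 0, 0, 0, 0, -1, 0, 0, 0, 0, 0, 0, -1, 0, 0, 0, 0, 0, 0, -1, 0, 0, 0, 0, 0, 0, -1])

```text
time: 43.52
position: [0.5727, 0.2721, -0.0008]
ee_rot: [[-0.075, 0.997, 0.001], [0.997, 0.075, 0.001], [0.0, 0.001, -1.0]]
contact_force: [-0.3, -0.1, 6.1]
width: 0.0233
```

Request:
carry_out(moves=[0, 0, -10, 0, 0, 0, -1, 0, 0, -20, 0, 0, 0, -1, 0, 0, -20, 0, 0, 0, -1, 0, 0, -20, 0, 0, 0, -1, 0, 0, -10, 0, 0, 0, -1, 0, 0, 0, 0, 0, 0, -1])

```text
time: 44.28
position: [0.5726, 0.2718, 0.0792]
ee_rot: [[-0.075, 0.997, 0.001], [0.997, 0.075, 0.0], [0.0, 0.001, -1.0]]
contact_force: [-0.4, 0.1, -2.2]
width: 0.0231
```

```bash
python3 - <<'E'
from h import *
inhand()
m=np.array([.5929,-.1189])-.146*np.array([.1097,-.994]); print(m)
goal(*m,.079,96.3)
E
```

```text
44.275 [0.5726 0.2718 0.0792] [[-0.075, 0.997, 0.001], [0.997, 0.075, 0.0], [0.0, 0.001, -1.0]] [ 0.22  0.6  -1.01  1.61  0.53  1.23 -0.82] [-0.4  0.1 -2.2] 0.0230728716903854
n 7945 handle butt tool x 0.0591 top z at x=.02 -0.0628 slope 0.0109
  lat [-0.0108  0.0113] mid 0.0002
  lat [-0.0109  0.0112] mid 0.0002
  lat [-0.0107  0.0112] mid 0.0002
[0.5768838 0.026224 ]
turn [ 0.     0.    -0.035] then shift mm [-244.3  -22.3   -0.7] | shift w/o turn [-244.9  -13.7   -0.6]
```

Request:
carry_out(moves=[0, 0, 0, 0, 0, -0.035, -1, -20, -2, 0, 0, 0, 0, -1, -40, -4, 0, 0, 0, 0, -1, -40, -4, 0, 0, 0, 0, -1, -40, -4, 0, 0, 0, 0, -1, -40, -4, 0, 0, 0, 0, -1, -36, -3, 0, 0, 0, 0, -1, -20, -1, 0, 0, 0, 0, -1, -8, -1, 0, 0, 0, 0, -1, 0, 0, 20, 0, 0, 0, -1])

```text
time: 45.58
position: [0.5772, 0.0275, 0.0587]
ee_rot: [[-0.11, 0.994, 0.003], [0.994, 0.11, 0.001], [0.0, 0.003, -1.0]]
contact_force: [-0.0, -0.5, -2.2]
width: 0.0234
```

Request:
carry_out(moves=[0, 0, 20, 0, 0, 0, -1, 0, 0, 20, 0, 0, 0, -1, 0, 0, 14.5, 0, 0, 0, -1, 0, 0, 5, 0, 0, 0, -1, 0, 0, 0, 0, 0, 0, -1, 0, 0, 0, 0, 0, 0, -1])

```text
time: 46.32
position: [0.5766, 0.0267, -0.0005]
ee_rot: [[-0.11, 0.994, 0.001], [0.994, 0.11, 0.0], [-0.0, 0.001, -1.0]]
contact_force: [0.4, 0.7, -0.9]
width: 0.0234
```

```bash
python3 - <<'E'
from h import *
inhand()
goal(.5769,.0262,-.0003,96.3)
E
```

```text
46.325 [ 5.766e-01  2.670e-02 -5.000e-04] [[-0.11, 0.994, 0.001], [0.994, 0.11, 0.0], [-0.0, 0.001, -1.0]] [ 0.66  0.59 -0.99  1.81  0.56  1.05 -0.44] [ 0.4  0.7 -0.9] 0.02342955499800401
n 7975 handle butt tool x 0.0591 top z at x=.02 -0.0629 slope 0.0106
  lat [-0.0108  0.0112] mid 0.0002
  lat [-0.0109  0.0112] mid 0.0001
  lat [-0.0107  0.0112] mid 0.0002
turn [ 0.001  0.    -0.   ] then shift mm [-0.5  0.2 -0.2] | shift w/o turn [-0.5  0.2 -0.2]
```

Request:
carry_out(moves=[0, 0, 0, 0, 0, 0, -1, -10, 0, 0, 0, 0, 0, -1, -10, 0, 0, 0, 0, 0, -1, -10, 0, 0, 0, 0, 0, -1, -10, 0, 0, 0, 0, 0, -1, 0, 0, 0, 0, 0, 0, -1])

```text
time: 47.12
position: [0.5806, -0.0145, -0.0013]
ee_rot: [[-0.108, 0.994, -0.0], [0.994, 0.108, -0.0], [-0.0, -0.0, -1.0]]
contact_force: [-0.1, -0.0, -1.4]
width: 0.0235
```

Request:
carry_out(moves=[-12, 0, 0, 0, 0, 0, -1, -12, 0, 0, 0, 0, 0, -1, -12, 0, 0, 0, 0, 0, -1, -12, 0, 0, 0, 0, 0, -1, 0, 0, 0, 0, 0, 0, -1])

```text
time: 47.75
position: [0.5859, -0.0625, -0.0013]
ee_rot: [[-0.108, 0.994, -0.0], [0.994, 0.108, -0.0], [-0.0, -0.0, -1.0]]
contact_force: [-0.2, 0.2, -1.4]
width: 0.0237
```

Request:
carry_out(moves=[-12, 0, 0, 0, 0, 0, -1, -12, 0, 0, 0, 0, 0, -1, -7, 0, 0, 0, 0, 0, -1, -4, 0, 0, 0, 0, 0, -1, 0, 0, 0, 0, 0, 0, -1])

```text
time: 48.38
position: [0.5896, -0.0958, -0.0012]
ee_rot: [[-0.109, 0.994, 0.0], [0.994, 0.109, 0.0], [0.0, 0.0, -1.0]]
contact_force: [0.5, 0.6, -1.6]
width: 0.0233
```

Request:
carry_out(moves=[-3, 0, 0, 0, 0, 0, -1, -2.5, 0, 0, 0, 0, 0, -1, 0, 0, 0, 0, 0, 0, -1])

```text
time: 48.75
position: [0.5899, -0.0975, -0.0011]
ee_rot: [[-0.113, 0.994, -0.001], [0.994, 0.113, 0.004], [0.004, -0.0, -1.0]]
contact_force: [-1.8, 9.0, 0.7]
width: 0.0234
```

Request:
carry_out(moves=[1, 0, 0, 0, 0, 0, -1, 0, 0, 0, 0, 0, 0, -0.15, 0, 0, 0, 0, 0, 0, -0.15, 0, 0, 0, 0, 0, 0, -0.15, 0, 0, -20, 0, 0, 0, -0.15, 0, 0, -40, 0, 0, 0, -0.15, 0, 0, -50, 0, 0, 0, -0.15, 0, 0, -40, 0, 0, 0, -0.15, 0, 0, 0, 0, 0, 0, -0.15])

```text
time: 49.88
position: [0.5923, -0.0998, 0.1536]
ee_rot: [[-0.11, 0.994, 0.006], [0.994, 0.11, -0.002], [-0.002, 0.006, -1.0]]
contact_force: [-0.3, 0.5, -0.4]
width: 0.0366
```

```bash
python3 - <<'E'
from h import *
st(); homed('wrist11.png')
f=grab('top');print([(d['at'],d['score']) for d in eyes.look_for('last','top')])
goal(.535,.30,.16,94.2)
E
```

```text
49.875 [ 0.5923 -0.0998  0.1536] [[-0.11, 0.994, 0.006], [0.994, 0.11, -0.002], [-0.002, 0.006, -1.0]] [ 0.92  0.46 -1.07  1.62  0.42  1.31 -0.11] [-0.3  0.5 -0.4] 0.03657696571856004
tube 0 2500 ('lon', array([-0.0798, -0.0032]), 'lat', array([-0.0123,  0.0101]), 'z', np.float64(0.0579))
tube 1 2472 ('lon', array([-0.0801, -0.0033]), 'lat', array([-0.0127,  0.0096]), 'z', np.float64(0.0578))
tube 2 2400 ('lon', array([-0.0804, -0.0036]), 'lat', array([-0.0095,  0.0125]), 'z', np.float64(0.0579))
[([0.4553, -0.381, 0.0589], 0.93)]
turn [-0.     0.     0.037] then shift mm [403.2 -25.3 -11.3] | shift w/o turn [403.9 -10.5 -11.4]
```

View pics/wrist11.png

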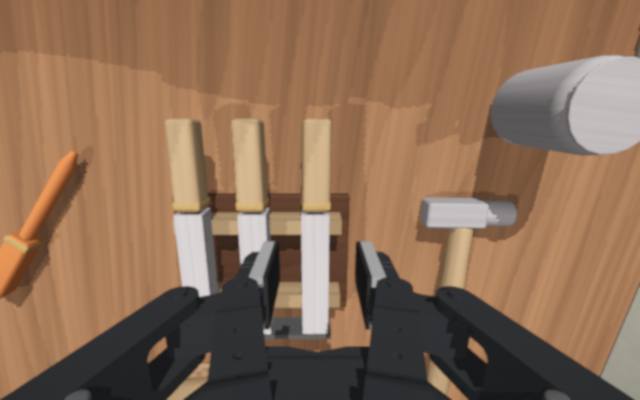

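All three rasps are home: handles at columns 185, 250 and 316, butts 80 mm from the mouths. The last seems to have been nudged on the pad, so I measure it.

```bash
cat >> h.py <<'E'
def lastpad():
    f=grab('top'); q=cloud(f).reshape(-1,3)
    la=q[(q[:,0]>.3)&(q[:,0]<.66)&(q[:,1]>-.54)&(q[:,1]<-.275)&(q[:,2]>.015)&(q[:,2]<.1)]
    c,s,a=cv2.minAreaRect(la[:,:2].astype(np.float32)); b=np.radians(6.1); e=np.array(c)-[.4828,-.4178]
    print('last',np.round(c,4),np.round(s,3),a,'zmax',np.nanpercentile(la[:,2],98),'pad frame',np.round([e@[np.cos(b),np.sin(b)],e@[-np.sin(b),np.cos(b)]],4))
E
python3 - <<'E'
from h import *
lastpad()
E
```

```text
last [ 0.4612 -0.389 ] [0.199 0.071] 3.449655055999756 zmax 0.08941569516396966 pad frame [-0.0184  0.0309]
```

The last is still on the pad at (−18, +31) mm, within (±60, ±55) mm, and standing. I leave it and fetch the bar, with the other half-turn to keep joint 7 off its limit.

Request:
carry_out(moves=[25, 0, 0, 0, 0, 0, 0, 55, 0, 0, 0, 0, 0, 0, 55, 0, 0, 0, 0, 0, 0, 55, 0, 0, 0, 0, 0, 0, 55, 0, 0, 0, 0, 0, 0, 55, 0, 0, 0, 0, 0, 0, 55, 0, 0, 0, 0, 0, 0, 55, 0, 0, 0, 0, 0, 0, 55, 0, 0, 0, 0, 0, 0, 35, 0, 0, 0, 0, 0, 0])

```text
time: 51.32
position: [0.5333, 0.3996, 0.1475]
ee_rot: [[-0.113, 0.994, -0.002], [0.994, 0.113, -0.0], [0.0, -0.002, -1.0]]
contact_force: [0.0, 0.4, -0.2]
width: 0.0426
```

Request:
carry_out(moves=[25, 0, 0, 0, 0, -0.17, 0, 0, 0, 0, 0, 0, -0.17, 0, 0, 0, 0, 0, 0, -0.17, 0, 0, 0, 0, 0, 0, -0.17, 0, 0, 0, 0, 0, 0, -0.17, 0, 0, 0, 0, 0, 0, -0.17, 0, 0, 0, 0, 0, 0, -0.17, 0, 0, 0, 0, 0, 0, -0.17, 0, 0, 0, 0, 0, 0, -0.17, 0, 0, 0, 0, 0, 0, 0, 0])

```text
time: 52.58
position: [0.5321, 0.4214, 0.1476]
ee_rot: [[-0.998, -0.068, -0.002], [-0.068, 0.998, -0.001], [0.002, -0.001, -1.0]]
contact_force: [-0.2, -0.1, 0.1]
width: 0.0425
```

```bash
python3 - <<'E'
from h import *
st()
f=grab('wrist');q=cloud(f).reshape(-1,3)
for n,a,b in (('grip',.04,.055),('flat',.005,.012)):
    p=q[(q[:,0]>.4)&(q[:,0]<.66)&(q[:,1]>.39)&(q[:,1]<.48)&(q[:,2]>a)&(q[:,2]<b)]
    if len(p)>9:print(n,len(p),cv2.minAreaRect(p[:,:2].astype(np.float32)),np.median(p[:,2]))
goal(.5352,.4349,-.0156,184.2)
E
```

```text
52.575 [0.5321 0.4214 0.1476] [[-0.998, -0.068, -0.002], [-0.068, 0.998, -0.001], [0.002, -0.001, -1.0]] [ 0.04  0.76 -1.25  1.41  0.71  1.48  0.45] [-0.2 -0.1  0.1] 0.04254935312838853
grip 1685 ((0.5332178473472595, 0.43452751636505127), (0.06905025988817215, 0.019243210554122925), 4.178977012634277) 0.047854392852594074
flat 5300 ((0.5336768627166748, 0.43419378995895386), (0.19914355874061584, 0.03609246760606766), 4.308026313781738) 0.008164636794183916
turn [-0.    -0.001 -0.008] then shift mm [ -4.   13.1 163.5] | shift w/o turn [ -4.1  13.3 163.5]
```

Request:
carry_out(moves=[-3, 13, 20, 0, 0, -0.008, 0, 0, 0, 35, 0, 0, 0, 0, 0, 0, 40, 0, 0, 0, 0, 0, 0, 35, 0, 0, 0, 0, 0, 0, 22, 0, 0, 0, 0, 0, 0, 10, 0, 0, 0, 0, 0, 0, 0, 0, 0, 0, 0])

```text
time: 53.5
position: [0.5344, 0.4352, -0.0133]
ee_rot: [[-0.997, -0.077, -0.0], [-0.077, 0.997, 0.0], [0.0, 0.0, -1.0]]
contact_force: [0.9, 0.4, 1.1]
width: 0.0425
```

Request:
carry_out(moves=[0, 0, 0, 0, 0, 0, -1, 0, 0, 0, 0, 0, 0, -1, 0, 0, 0, 0, 0, 0, -1, 0, 0, 0, 0, 0, 0, -1, 0, 0, -20, 0, 0, 0, -1, 0, 0, -35, 0, 0, 0, -1, 0, 0, -40, 0, 0, 0, -1, 0, 0, -30, 0, 0, 0, -1, 0, 0, -15, 0, 0, 0, -1, 0, 0, 0, 0, 0, 0, -1])

```text
time: 54.75
position: [0.5348, 0.4351, 0.1278]
ee_rot: [[-0.997, -0.077, 0.001], [-0.077, 0.997, 0.001], [-0.001, 0.001, -1.0]]
contact_force: [-0.4, -0.2, -2.7]
width: 0.0191
```

```bash
python3 - <<'E'
from h import *
s=st()
f=grab('wrist');q=cloud(f).reshape(-1,3)
t=(q-s['position'])@np.array(s['ee_rot'])
print('grip top in tool z', np.nanpercentile(t[(abs(t[:,1])<.008)&(abs(t[:,0])<.03)&(t[:,2]<-.03)&(t[:,2]>-.09),2],[5,50]))
for a,b in ((-.03,-.015),(-.025,-.010)):
    p=t[(abs(t[:,0])<.11)&(abs(t[:,1])<.03)&(t[:,2]>a)&(t[:,2]<b)]
    if len(p)>20: print('flat tool frame',len(p),cv2.minAreaRect(p[:,:2].astype(np.float32)),np.median(p[:,2]))
goal(.522,.187,.125,184.2)
E
```

```text
54.75 [0.5348 0.4351 0.1278] [[-0.997, -0.077, 0.001], [-0.077, 0.997, 0.001], [-0.001, 0.001, -1.0]] [ 0.    0.78 -1.22  1.41  0.73  1.45  0.45] [-0.4 -0.2 -2.7] 0.019141852208509124
grip top in tool z [-0.06072223 -0.05974615]
flat tool frame 13492 ((0.02031174674630165, -0.00034483522176742554), (0.16207236051559448, 0.036311350762844086), 0.0793105959892273) -0.01993856858747568
flat tool frame 13395 ((0.02031174674630165, -0.00034483522176742554), (0.16207236051559448, 0.036311350762844086), 0.0793105959892273) -0.01993251910356167
turn [-0.001  0.     0.004] then shift mm [  30.7 -246.     1.4] | shift w/o turn [  31.6 -245.9    1.6]
```

Request:
carry_out(moves=[2, -15, 0, 0, 0, 0.004, -1, 5, -40, 0, 0, 0, 0, -1, 5, -40, 0, 0, 0, 0, -1, 5, -40, 0, 0, 0, 0, -1, 5, -40, 0, 0, 0, 0, -1, 5, -36, 0, 0, 0, 0, -1, 3, -25, 0, 0, 0, 0, -1, 1, -10, 0, 0, 0, 0, -1, 0, 0, 0, 0, 0, 0, -1, 0, 0, 0, 0, 0, 0, -1])

```text
time: 56.05
position: [0.5214, 0.1885, 0.1268]
ee_rot: [[-0.997, -0.074, -0.0], [-0.074, 0.997, 0.001], [0.0, 0.001, -1.0]]
contact_force: [-0.4, 1.1, -3.2]
width: 0.0192
```

```bash
python3 - <<'E'
from h import *
s=st()
f=grab('wrist','wrist12.png');q=cloud(f).reshape(-1,3);q=q[~np.isnan(q[:,0])]
t=(q-s['position'])@np.array(s['ee_rot'])
p=t[(abs(t[:,0])<.13)&(abs(t[:,1])<.03)&(t[:,2]>-.025)&(t[:,2]<-.014)]
print('bar flat tool',cv2.minAreaRect(p[:,:2].astype(np.float32)))
# bracket cheeks tops ~ z .077
d=np.array([.0732,-.9973]);n=np.array([.9973,.0732])
xr=(q[:,:2]-[.5241,.1875])@d; yr=(q[:,:2]-[.5241,.1875])@n
for sgn in (-1,1):
    m=(abs(yr-sgn*.084)<.02)&(abs(xr)<.04)&(q[:,2]>.066)&(q[:,2]<.085)
    if m.sum()>9: print(sgn,m.sum(),'x',np.sort(xr[m])[::max(1,m.sum()//12)].round(4),'y',np.percentile(yr[m],[2,98]).round(4))
goal(.522,.187,.048,184.2)
E
```

```text
56.05 [0.5214 0.1885 0.1268] [[-0.997, -0.074, -0.0], [-0.074, 0.997, 0.001], [0.0, 0.001, -1.0]] [ 0.59  0.49 -1.28  1.75  0.49  1.27  0.84] [-0.4  1.1 -3.2] 0.019183980318387077
bar flat tool ((0.02077430486679077, -0.0003142599016427994), (0.03617347031831741, 0.16112829744815826), 89.97254180908203)
-1 76 x [0.0257 0.0258 0.0259 0.0261 0.0264 0.0266 0.0267 0.0271 0.0272 0.0274
 0.0277 0.0279 0.028 ] y [-0.0891 -0.0779]
turn [ 0.001 -0.     0.002] then shift mm [-0.5 -1.7 78.8] | shift w/o turn [-0.5 -1.7 78.8]
```

View pics/wrist12.png

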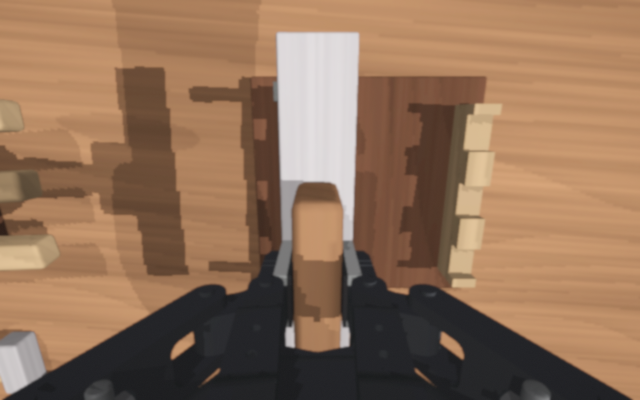

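```bash
python3 - <<'E'
import numpy as np
q=np.load('w7.npy').reshape(-1,3);q=q[~np.isnan(q[:,0])]
d=np.array([.0732,-.9973]);n=np.array([.9973,.0732])
xr=(q[:,:2]-[.5241,.1875])@d; yr=(q[:,:2]-[.5241,.1875])@n
for s in (-1,1):
    for h in (-1,1):
        m=(abs(yr-s*.084)<.02)&(xr*h>.012)&(xr*h<.04)&(q[:,2]>.073)&(q[:,2]<.082)
        if m.sum()>5: print(s,h,m.sum(),'x',np.percentile(xr[m],[2,98]).round(4),'y',np.percentile(yr[m],[2,98]).round(4),np.median(q[m,2]).round(4))
E
```

```text
-1 -1 123 x [-0.0263 -0.0205] y [-0.0895 -0.0778] 0.0772
-1 1 119 x [0.0214 0.0277] y [-0.0897 -0.0778] 0.0771
1 -1 124 x [-0.0267 -0.0207] y [0.078  0.0898] 0.077
1 1 123 x [0.0211 0.0276] y [0.0779 0.0899] 0.0771
```

The slot centre is confirmed from all four cheeks, at +0.5 mm. Lowering.

Request:
carry_out(moves=[-1, -1.4, 10, 0, 0, 0, -1, 0, 0, 20, 0, 0, 0, -1, 0, 0, 14, 0, 0, 0, -1, 0, 0, 0, 0, 0, 0, -1, 0, 0, 0, 0, 0, 0, -1])

```text
time: 56.72
position: [0.5229, 0.1863, 0.083]
ee_rot: [[-0.997, -0.073, 0.0], [-0.073, 0.997, 0.0], [-0.0, 0.0, -1.0]]
contact_force: [1.1, -0.3, -2.8]
width: 0.019
```

```bash
python3 - <<'E'
from h import *
s=st(); goal(.5225,.1872,.048,184.2)
E
```

```text
56.725 [0.5229 0.1863 0.083 ] [[-0.997, -0.073, 0.0], [-0.073, 0.997, 0.0], [-0.0, 0.0, -1.0]] [ 0.55  0.53 -1.23  1.8   0.54  1.2   0.8 ] [ 1.1 -0.3 -2.8] 0.019000682637381798
turn [0. 0. 0.] then shift mm [ 0.3  0.9 35. ] | shift w/o turn [ 0.3  0.9 35. ]
```

Request:
carry_out(moves=[0, 0.9, 8, 0, 0, 0, -1, 0, 0, 8, 0, 0, 0, -1, 0, 0, 8, 0, 0, 0, -1, 0, 0, 6, 0, 0, 0, -1, 0, 0, 4, 0, 0, 0, -1, 0, 0, 0, 0, 0, 0, -1])

```text
time: 57.48
position: [0.5226, 0.1868, 0.0486]
ee_rot: [[-0.997, -0.073, -0.0], [-0.073, 0.997, -0.0], [0.0, 0.0, -1.0]]
contact_force: [0.0, -0.1, -2.4]
width: 0.0193
```

Request:
carry_out(moves=[0, 0, 1, 0, 0, 0, -1, 0, 0, 1, 0, 0, 0, -1, 0, 0, 0, 0, 0, 0, -1])

```text
time: 57.85
position: [0.5229, 0.1869, 0.0473]
ee_rot: [[-0.997, -0.073, 0.0], [-0.073, 0.997, -0.0], [-0.0, -0.0, -1.0]]
contact_force: [-1.7, -1.2, 2.8]
width: 0.019
```

Seated: the load has gone from −2.4 N to +2.8 N. Releasing and rising.

Request:
carry_out(moves=[0, 0, 0, 0, 0, 0, 0, 0, 0, 0, 0, 0, 0, 0, 0, 0, 0, 0, 0, 0, 0, 0, 0, -20, 0, 0, 0, 0, 0, 0, -40, 0, 0, 0, 0, 0, 0, -40, 0, 0, 0, 0, 0, -40, -30, 0, 0, 0, 0, 0, -40, 0, 0, 0, 0, 0, 0, 0, 0, 0, 0, 0, 0])

```text
time: 58.98
position: [0.5296, 0.1036, 0.1781]
ee_rot: [[-0.998, -0.068, 0.001], [-0.068, 0.998, -0.002], [-0.001, -0.002, -1.0]]
contact_force: [-0.8, 0.5, 0.2]
width: 0.0426
```

```bash
python3 - <<'E'
from h import *
s=st()
f=grab('wrist');q=cloud(f).reshape(-1,3);q=q[~np.isnan(q[:,0])]
for n,a,b in (('grip',.1,.113),('flat',.062,.072)):
    p=q[(q[:,0]>.4)&(q[:,0]<.65)&(q[:,1]>.15)&(q[:,1]<.225)&(q[:,2]>a)&(q[:,2]<b)]
    if len(p)>9:print(n,len(p),cv2.minAreaRect(p[:,:2].astype(np.float32)),np.percentile(p[:,2],[5,50,95]).round(4))
lastpad(); print([(d['at'],d['score']) for d in eyes.look_for('tin','top')])
f=grab('scene','scene13.png');q=cloud(f).reshape(-1,3);q=q[~np.isnan(q[:,0])]
a=np.radians(6.3); d=np.array([np.sin(a),-np.cos(a)]); n=np.array([np.cos(a),np.sin(a)])
for k,m0 in enumerate([(.4839,-.1304),(.5384,-.1246),(.5929,-.1189)]):
    lo=(q[:,:2]-m0)@d; la=(q[:,:2]-m0)@n; p=(abs(la)<.016)&(lo<-.004)&(lo>-.1)&(q[:,2]>.053)&(q[:,2]<.068)
    print(k,p.sum(),np.percentile(lo[p],[1,99]).round(4))
p=q[(q[:,0]>.4)&(q[:,0]<.65)&(q[:,1]>.14)&(q[:,1]<.235)&(q[:,2]>.064)&(q[:,2]<.071)];print(cv2.minAreaRect(p[:,:2].astype(np.float32)))
E
```

```text
58.975 [0.5296 0.1036 0.1781] [[-0.998, -0.068, 0.001], [-0.068, 0.998, -0.002], [-0.001, -0.002, -1.0]] [ 0.77  0.36 -1.26  1.72  0.35  1.32  1.08] [-0.8  0.5  0.2] 0.04264282645732415
grip 2201 ((0.5215256214141846, 0.18601863086223602), (0.07010990381240845, 0.02040768787264824), 3.666142702102661) [0.1031 0.1068 0.1081]
flat 5882 ((0.520262598991394, 0.18564656376838684), (0.19726386666297913, 0.04917003959417343), 6.086249351501465) [0.0656 0.0671 0.0684]
last [ 0.4609 -0.3883] [0.199 0.072] 1.285117745399475 zmax 0.08901956543057539 pad frame [-0.0186  0.0317]
[([0.7723, -0.0074, 0.0968], 0.76)]
0 162 [-0.0795 -0.0053]
1 171 [-0.0788 -0.0047]
2 179 [-0.0783 -0.0056]
((0.5226853489875793, 0.1861276626586914), (0.20515917241573334, 0.05171544477343559), 4.062160491943359)
```

View pics/scene13.png

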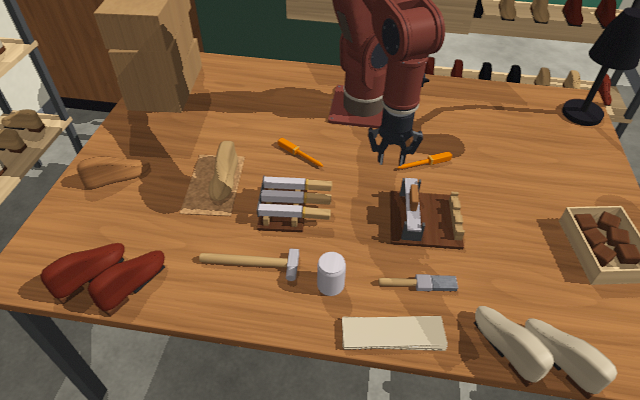

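The scene shows the bar in both brackets (412,205), the three handles at the tube mouths (315,185–212), the last on the pad (225,175), and the bystanders in place. Handing in.

```bash
python3 -c "
from h import *
print(r.job_done())"
```

```text
the job is handed in; nothing more can be done
None
```

The job is done and handed in at about 59 s of the 210 s. The last went onto the pad and the bar aside. All three rasps were then slid home into tubes of their own, and the bar was laid back in its brackets.

Last checks:
- **Rasps:** all three handle butts are about 80 mm from the mouths, so the shoulders are at the mouths. Each push home ended on about 9 N of contact. Once released, the handles sagged about 4 mm and shifted under 2 mm sideways, at mid-handle. I did not measure the height at the shoulder itself.
- **Bar:** its underside is 59 mm above the bench, within 1–2 mm of its seat across the slot and a few mm along it. One partial wrist view gave it as turned 6.1° against 4.2° for the rack; the grip block and the scene view gave 3.7° and 4.1°.
- **Last:** it stands on the pad at about (−19, +32) mm from the centre, inside the (±60, ±55) mm limits. It was knocked about 30 mm during the run and I left it there.
- **Bystanders:** the tin measured where it was at the start. The brush, hammer and orange look-alikes look unmoved in the last picture.

What went wrong or disagreed:
- **First grasp of the last:** it closed on nothing, pressing on the heel with 25 N, well below the limits.
- **Tool frame:** the real fingertips stand about 30 mm behind the reported TCP, not 8 mm ahead as the text says. I used the measured offset from then on.

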